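Clear the carton and hold the supply tote's gate open

TASK

A marker carton stands in the way of the supply tote's gate: stack it squarely on top of the column of two cartons, leaving the column where it is. Then squeeze the two-tab catch nearer the gate's hinge fully home between the fingers, after it the other catch the same way, take the gate by its upright steel post and swing it past its detent until it stands straight out from the tote. The gate is sprung, so finish while still gripping the post and holding the gate there; do not disturb the two paint bottles and the tape roll.

Things in the scene. Friction and masses are not known exactly. Their poses are not given: they have to be found in the camera images.
- tote: plywood supply tote fixed to the table, 184 mm deep (own x), 262 mm wide (own y), sides 105 mm tall, front rail to 130 mm; origin at the centre of its underside; the gate is on its front, which faces own -x, towards the robot
- gate (a joint): angle of the wooden gate (235 mm long, 110 mm tall, 12 mm thick): 0 shut, grows as its free end swings out towards the robot (clockwise from above), 1.57 straight out, stop at 1.66. Both catches bolt it. A spring pulls it shut; a roller detent resists from 0.55 to 1.05 rad; about 4 N at the post takes it past. Let go when wide, it falls back to about 1.05
- gate_hinge (a point): the gate's upright hinge axis at the tote's left front corner, at table height; axes as the tote's. When closed the gate runs from here along the tote's -y
- gate_post (a point): the grip post on top of the gate: upright round steel post 16 mm in diameter, 205 mm from the hinge axis, its bare part from 110 to 190 mm above the table (behind it, when closed, the tote's rail is 130 mm high); the point is on its axis, 168 mm above the table; it turns with the gate (z up)
- catch1_mid (a point): squeeze catch nearer the hinge, to be squeezed first: two upright grey tabs side by side along the tote's y on its front rail, each 6 mm thick, 30 mm front to back, 46 mm tall; 36 mm wide over both at rest, 18 mm squeezed home. Geared together, they stay where pushed; about 4 N on each moves them. Point: midway between the tabs, 18 mm below their tops, 30 mm above the rail; axes as the tote's
- catch2_mid (a point): squeeze catch farther from the hinge, nearer the grip post, to be squeezed second: two upright grey tabs side by side along the tote's y on its front rail, each 6 mm thick, 30 mm front to back, 46 mm tall; 36 mm wide over both at rest, 18 mm squeezed home. Geared together, they stay where pushed; about 4 N on each moves them. Point: midway between the tabs, 18 mm below their tops, 30 mm above the rail; axes as the tote's
- catch1 (a joint): how far each tab of the catch nearer the hinge is pushed in: 0 at rest, 0.009 m fully home; frees the gate beyond about 0.006
- catch2 (a joint): the same for the catch nearer the post
- catch1b: post-side tab of the first catch (the hinge-side tab has a steel bolt reaching over the gate); origin at table height under the tab
- catch2b: post-side tab of the second catch; origin at table height under the tab
- carton_base_mid (a point): closed cardboard marker carton, 110 (own x) x 60 (own y) x 50 mm tall, 0.15 to 0.3 kg, a white band along its length; the foot of the column, on the table. The point is its centre, 25 mm up. All three cartons are alike.
- carton_a_mid (a point): closed cardboard marker carton, 110 (own x) x 60 (own y) x 50 mm tall, 0.15 to 0.3 kg, a white band along its length; the one on the table in front of the gate, in its swing, lying roughly with its length pointing at the tote. The point is its centre, 25 mm up. All three cartons are alike.
- carton_b_mid (a point): closed cardboard marker carton, 110 (own x) x 60 (own y) x 50 mm tall, 0.15 to 0.3 kg, a white band along its length; the upper one of the column of two, already standing on the foot of the column. The point is its centre, 25 mm up. All three cartons are alike.
- paint_tall_at (a point): bystander: paint bottle 44 mm in diameter, 130 mm tall; centre of its underside
- paint_short_at (a point): bystander: paint bottle 48 mm in diameter, 100 mm tall; centre of its underside
- tape_at (a point): bystander: flat roll of tape 90 mm in diameter, 24 mm tall; centre of its underside
Mind the look-alikes: they are no part of the job. What is shaped like the part that bears carton_b_mid but red is not meant.

How it is judged:
On the way, in this order (a step that is already met when the one before it is completed fails the run):
1. the carton stands squarely on the column, let go (horizontal distance between carton_b_mid and carton_base_mid below 0.012 m and height (world z) of carton_b_mid between 0.07 and 0.08 m and angle between the x axis of carton_b_mid and the x axis of carton_base_mid, either way round below 0.15 rad and angle between each of carton_b_mid, carton_a_mid's own z axis and vertical below 0.06 rad and contact force between the fingers and carton_b below 0.1 N and horizontal distance between carton_a_mid and carton_b_mid below 0.012 m and height (world z) of carton_a_mid between 0.12 and 0.13 m and angle between the x axis of carton_a_mid and the x axis of carton_b_mid, either way round below 0.15 rad and contact force between the fingers and carton_a below 0.1 N), for 0.2 s.
2. the catch nearer the hinge is squeezed home between the fingers (value of joint catch1 above 0.007 m and contact force between the fingers and catch1 above 1 N and contact force between the fingers and catch1b above 1 N), for 0.1 s.
3. then the other catch is squeezed home between the fingers (value of joint catch2 above 0.007 m and contact force between the fingers and catch2 above 1 N and contact force between the fingers and catch2b above 1 N), for 0.1 s.
4. the gate has passed its detent (value of joint gate above 1.1 rad), for 0.05 s.
At the end, for the whole second after the job is handed in: the gripper still holds the gate (more than 1 N on it), which stands still beyond 1.35 rad (straight out is 1.57); both catches stay pushed in more than 6 mm; the three cartons stand in one column, each within 12 mm and 0.15 rad of the one below, level, let go (all of step 1 and value of joint gate above 1.35 rad and velocity of joint gate between -0.15 and 0.15 rad/s and contact force between the fingers and gate above 1 N and value of joint each of catch1, catch2 above 0.006 m); the arm keeps its last pose, push and grip.
It fails at once if the catch nearer the post is squeezed before the one nearer the hinge (value of joint catch2 above 0.004 m and value of joint catch1 below 0.006 m).
It fails at once if the foot of the column is shifted by more than 30 mm (distance of carton_base_mid from where it was at the start of the episode above 0.03 m).
It fails at once if a bottle or the tape roll is pushed more than 30 mm or knocked over ((distance of paint_tall_at from where it was at the start of the episode above 0.03 m or angle between paint_tall_at's own z axis and vertical above 0.4 rad) or (distance of paint_short_at from where it was at the start of the episode above 0.03 m or angle between paint_short_at's own z axis and vertical above 0.4 rad) or (distance of tape_at from where it was at the start of the episode above 0.03 m or angle between tape_at's own z axis and vertical above 0.4 rad)).
It also fails if it takes over 67 s, if anything falls off the work surface, if the arm or the gripper's body presses on something with over 40 N, if the wrist force passes 120 N, or if a joint passes its speed limit or range.

ROBOT

A 6-joint arm with a two-finger parallel gripper is mounted at the origin on the work surface. World frame = base frame: x ahead of the robot, y to its left, z up, the work surface at z = 0. Lengths are in m, angles in rad, forces in N, time in s.
With the tool pointing down it reaches from about 0.375 to 0.925 m from the base axis. Payload 5.7 kg.
Tool frame: the origin (TCP) lies on the mounting face of the last link; the fingertips stand 182 mm ahead of it and the grasp point (between the pads) lies 163 mm ahead of it; y points along the fingers, z is the direction in which the jaws open and shut, and the axes are right-handed (so a half turn about y gives the same grasp; the last joint's range is limited). The gripper opens to 88 mm and grips with 3 to 60 N. Pads are 20 mm wide; open, the fingers measure 115 mm over their backs; the gripper's body (75 mm by 178 mm) begins 61 mm behind the grasp point.
Start: joints at [-1.23, 0.359, 1.51, -0, 1.272, -0.115], TCP at [0.264, -0.539, 0.405] pointing down, gripper open.
Joint ranges: [-2.97, 2.97], [-1.01, 2.36], [0.21, 2.38], [-0.96, 4.11], [0.2, 2.71], [-2.98, 2.98]. Speed limits (rad/s): [2.39, 2.39, 3.14, 3.14, 3.14, 3.14].

INTERFACE

Orientations are given as a unit quaternion [w, x, y, z].
In Python, from station import manip gives the robot as it stands.
- The arm moves only by the tool apply_moves, never from a script. Its argument "moves" is a list of rows, each an object of numbers: "claw": the opening, from 0 (shut) to 1 (fully open); "x", "y", "z": the shift along the tool's x, y, z in cm; "rx", "ry", "rz": the turn, a rotation vector about the tool's x, y, z in degrees. A call has 1 to 5 rows; each row shifts and turns the commanded pose from where the row before left it, along the tool's axes as they then stand; what a row does not reach is not made up. A row lasts 1/12 s, in which the tool goes at most 41.7 mm and 7.16 degrees, less where a joint would pass 70% of its speed; a pose out of reach is approached as far as the arm can. A call is refused whole if a number of a shift passes 4.17 or a number of a turn 7.16, either way. A call with a gripper value outside its range is refused whole. The fingers move at their own pace and stop on an object; "grip_force" is the grip in N (left out, the last holds). Time passes only in rows, so rows that do not move let the fingers close. It gives the time, the measured TCP pose, the force and the opening at its end, in the units of the state.
- manip.read_state(): the state, without advancing time (a new reading comes with each control period).
- manip.camera(name): name is "scene" or "top" or "wrist"; returns a dict with "frame" (384x512x3 uint8, red, green, blue), "vertical_fov" (degrees; the focal length in pixels is half the picture's height over the tangent of half this angle, whatever the lens; pixels are square), "cx", "cy" (the principal point, pixels), "rvec" (rotation vector, rad) and "tvec" (3), from world to camera coordinates, as OpenCV has them. Camera axes: x right, y down, z forward; pixel columns grow to the right and rows downward; lengths in m; the calibration is good to about 2 mm. A picture is of the moment at which its call begins. There is no depth.
- manip.hand_in(): hands the job in, once; it reports no verdict.
Trained networks look in the newest picture that a camera, given by its name, has taken for a name from the list of things; names that differ only in an ending like _2 or _b are one class to them, and where a whole thing is asked for, a point or a joint stands for the part that bears it (a point fixed in the world has none). Each returns a list of dicts, best first, with "score" (0 to 1); they miss things now and then, are a little off and sometimes report something else, mostly with a low value. They report only what shows in the picture. A call takes as long as a camera call. They do not tell look-alikes from the thing itself.
- manip.silhouettes(camera, target): "pixels" (384x512 bool, what is visible of it) and "point" ([column, row] in pixels, amid what is visible of it).
The state is a dict: "time_s": time; "q": joint angles; "joint_vel": joint speeds; "tau": joint torques, N m; "eef_pos": TCP position; "eef_rot": TCP orientation; "contact_force": force on the tool from outside, world axes, zero at the start; "torque": the same for the moment, N m; "gripper_width": finger opening in m.
Only numpy, scipy, OpenCV 4.12 (cv2) and the standard library are available. Lean on these libraries where they do the work, as an engineer would, in place of code of your own. Each camera call takes 0.05 s, during which the arm holds its last target.

## Working session

There is one attempt and no reset: what is moved stays moved. The work goes in short steps, Python scripts to look and compute and a tool call to move; the robot and the scene stay as the last step left them, time stands still between calls to the robot, and variables do not carry over. Pictures are saved under pics/ and viewed, and the job is handed in when it is done.

Besides the shell and the picture viewer there is one more tool, called after ">>>" as name([rows], argument=value, ...), one row to a line, values as JSON. apply_moves: Moves the arm, as the interface text tells. Its arguments: {"type":"object","properties":{"moves":{"type":"array"},"grip_force":{"type":"number"}},"required":["moves"]}

```bash
ls; mkdir -p pics; cat > h.py <<'E'
import numpy as np, cv2
from station import manip
def cam(n,save=None):
    c=manip.camera(n)
    f=192/np.tan(np.radians(c['vertical_fov'])/2)
    K=np.array([[f,0,c['cx']],[0,f,c['cy']],[0,0,1.]])
    R=cv2.Rodrigues(np.array(c['rvec'],float))[0]; t=np.array(c['tvec'],float)
    if save: cv2.imwrite('pics/'+save,c['frame'][:,:,::-1])
    return dict(K=K,R=R,t=t,f=c['frame'],d=c.get('dist'))
def proj(c,p):
    p=np.atleast_2d(p); q=(c['R']@p.T).T+c['t']; u=(c['K']@q.T).T
    return u[:,:2]/u[:,2:]
def onz(c,uv,z):
    uv=np.atleast_2d(uv).astype(float); r=np.c_[uv,np.ones(len(uv))]@np.linalg.inv(c['K']).T@c['R']
    o=-c['R'].T@c['t']
    return o+r*((z-o[2])/r[:,2])[:,None]
def tri(cs,uvs):
    A=[];b=[]
    for c,uv in zip(cs,uvs):
        r=c['R'].T@np.linalg.inv(c['K'])@np.array([uv[0],uv[1],1.]); r/=np.linalg.norm(r)
        P=np.eye(3)-np.outer(r,r); o=-c['R'].T@c['t']; A.append(P); b.append(P@o)
    A=np.vstack(A);b=np.hstack(b)
    x=np.linalg.lstsq(A,b,rcond=None)[0]; return x, np.linalg.norm(A@x-b)
E
python3 - <<'E'
from h import *
s=manip.read_state(); print(s)
for n in ['scene','top','wrist']:
    c=cam(n,n+'0.png'); print(n,c['K'][0,0],c['K'][:2,2],(-c['R'].T@c['t']).round(3))
E
```

```text
pics
{'time_s': 0.0, 'q': array([-1.23008388e+00,  3.59474786e-01,  1.51142443e+00, -1.83059234e-06,
        1.27251669e+00, -1.15089057e-01]), 'joint_vel': array([-0.00063181,  0.00144992, -0.00089982, -0.0006267 , -0.00142613,
       -0.00129614]), 'tau': array([ 9.73940696e-04, -5.15365541e+01, -2.70727783e+01,  6.71768747e-02,
        3.45998956e-02, -1.33112330e-04]), 'eef_pos': array([ 0.26398511, -0.53839921,  0.40383034]), 'eef_rot': array([ 0.15968573, -0.15983209,  0.68946312, -0.68818222]), 'contact_force': array([0.86050626, 0.73176172, 0.19635491]), 'torque': array([-0.04623356, -0.00996807,  0.04373208]), 'gripper_width': 0.08776256761229712}
scene 391.0900789345853 [255.16304068 193.47809327] [1.04  0.573 1.012]
top 486.9381614898843 [258.78939019 188.58737887] [ 0.452 -0.105  1.517]
wrist 304.8026117319385 [263.2910208  191.20030061] [ 0.338 -0.502  0.385]
```

View pics/scene0.png

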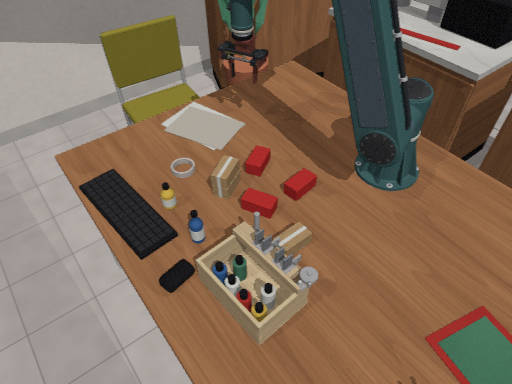

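View pics/top0.png

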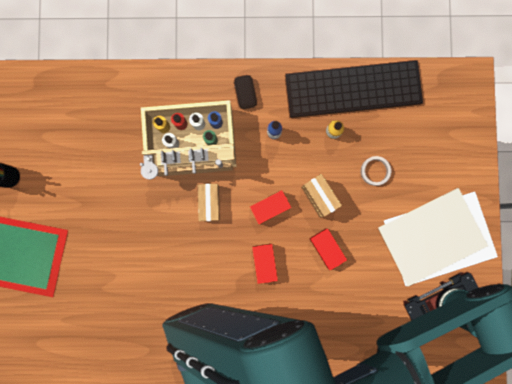

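View pics/wrist0.png

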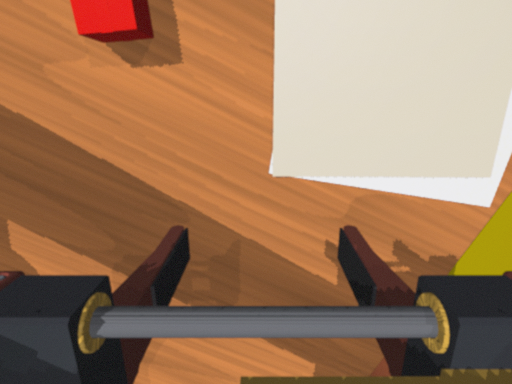

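```bash
python3 - <<'E'
from h import *
s=manip.read_state()
for n in ['scene','top']:
    c=cam(n)
    for t in ['tote','gate','gate_post','catch1','catch2','catch1b','carton_a_mid','carton_b_mid','carton_base_mid','paint_tall_at','paint_short_at','tape_at']:
        for r in manip.silhouettes(n,t)[:4]:
            px=r['pixels']; ys,xs=np.nonzero(px)
            print(n,t,round(r['score'],2),np.round(r['point'],1),px.sum(),(xs.min(),xs.max(),ys.min(),ys.max()) if len(xs) else '')
E
```

```text
scene tote 0.61 [254.1 278.4] 8415 (np.int64(196), np.int64(317), np.int64(212), np.int64(344))
scene tote 0.21 [296.  238.9] 705 (np.int64(278), np.int64(311), np.int64(223), np.int64(253))
scene gate 0.84 [299.8 272.4] 485 (np.int64(252), np.int64(318), np.int64(213), np.int64(286))
scene gate 0.69 [289.1 263. ] 166 (np.int64(283), np.int64(300), np.int64(254), np.int64(269))
scene gate_post 0.67 [300.4 270.5] 487 (np.int64(252), np.int64(318), np.int64(212), np.int64(286))
scene gate_post 0.37 [253.1 277.7] 8579 (np.int64(196), np.int64(318), np.int64(212), np.int64(345))
scene catch1 0.69 [291.5 260.6] 151 (np.int64(284), np.int64(300), np.int64(254), np.int64(268))
scene catch1 0.49 [268.1 244. ] 168 (np.int64(262), np.int64(280), np.int64(236), np.int64(250))
scene catch2 0.69 [291.5 260.6] 151 (np.int64(284), np.int64(300), np.int64(254), np.int64(268))
scene catch2 0.49 [268.1 244. ] 168 (np.int64(262), np.int64(280), np.int64(236), np.int64(250))
scene catch1b 0.46 [276.6 252.8] 114 (np.int64(275), np.int64(284), np.int64(248), np.int64(262))
scene catch1b 0.3 [302.6 271. ] 
[... 1767 characters left out ...]
269))
top carton_b_mid 0.63 [319.4 196.9] 817 (np.int64(304), np.int64(339), np.int64(175), np.int64(215))
top paint_tall_at 0.64 [193.8 155.9] 80 (np.int64(189), np.int64(195), np.int64(148), np.int64(172))
top paint_tall_at 0.61 [275.3 128.3] 202 (np.int64(267), np.int64(281), np.int64(121), np.int64(138))
top paint_short_at 0.67 [334.4 132.8] 251 (np.int64(326), np.int64(343), np.int64(120), np.int64(138))
top tape_at 0.74 [378.1 162.8] 273 (np.int64(360), np.int64(389), np.int64(156), np.int64(185))
top tape_at 0.71 [333.8 128.4] 252 (np.int64(326), np.int64(343), np.int64(120), np.int64(138))
top tape_at 0.62 [275.8 127.8] 224 (np.int64(267), np.int64(281), np.int64(121), np.int64(138))
```

```bash
python3 - <<'E'
from h import *
c=cam('top'); f=c['f']
a=cv2.resize(f[90:230,130:350],None,fx=3.6,fy=3.6,interpolation=cv2.INTER_CUBIC)
cv2.imwrite('pics/topcrop.png',a[:,:,::-1])
for uv,z in [((208,203),.05),((321,195.5),.10),((149,170),.11)]: print(onz(c,uv,z))
c=cam('scene'); f=c['f']
a=cv2.resize(f[140:350,150:330],None,fx=2.8,fy=2.8,interpolation=cv2.INTER_CUBIC)
cv2.imwrite('pics/scenecrop.png',a[:,:,::-1])
E
```

```text
[[0.51158388 0.05183408 0.05      ]]
[[ 0.52986755 -0.28264764  0.1       ]]
[[0.60584203 0.21714836 0.11      ]]
```

View pics/topcrop.png

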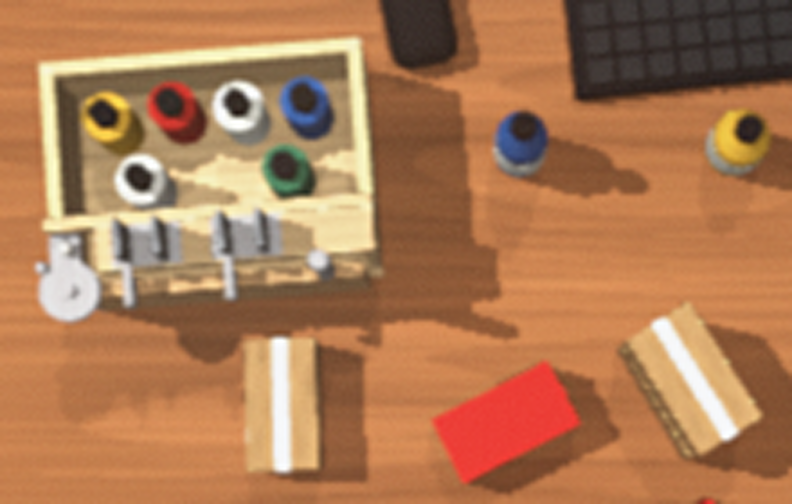

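View pics/scenecrop.png

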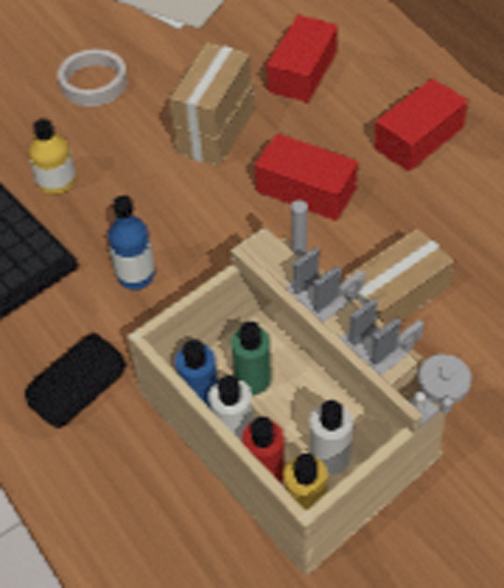

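```bash
cat >> h.py <<'E'
from scipy.spatial.transform import Rotation as Rn
def pose():
    s=manip.read_state(); q=s['eef_rot']; R=Rn.from_quat([q[1],q[2],q[3],q[0]]).as_matrix()
    return s,np.array(s['eef_pos']),R
def goal(jaw_deg,flip=False):
    "tool down; tool z (jaw axis) horizontally at angle jaw_deg from world x"
    a=np.radians(jaw_deg); z=np.array([np.cos(a),np.sin(a),0]); y=np.array([0,0,-1.]); x=np.cross(y,z)
    return np.c_[x,y,z]
def plan(p,jaw,grasp=True):
    """p: grasp point target; prints shift in the tool axes (cm) and rotvec (deg) in total"""
    s,e,R=pose(); G=goal(jaw); G2=goal(jaw+180)
    rv=Rn.from_matrix(R.T@G).as_rotvec(degrees=True); rv2=Rn.from_matrix(R.T@G2).as_rotvec(degrees=True)
    t=np.array(p,float)
    if grasp: t=t+np.array([0,0,.163])
    print('t',round(s['time_s'],2),'eef',e.round(4),'grasp pt',(e+R[:,1]*.163).round(4),'jaw',np.degrees(np.arctan2(R[1,2],R[0,2])).round(2),'q6',s['q'][5].round(3),'w',round(s['gripper_width'],4),'F',np.round(s['contact_force'],1))
    print(' target',t.round(4),'shift now axes cm',(R.T@(t-e)*100).round(2),'rot',rv.round(2),'or',rv2.round(2), 'shift goal axes',(G.T@(t-e)*100).round(2))
E
python3 - <<'E'
from h import *
s,e,R=pose();print(R.round(3))
c=cam('top')
def uv(l): return np.array(l)/3.6+[130,90]
A=onz(c,uv([(245,338),(316,337),(320,470),(246,470)]),.05);print(A.round(4),A.mean(0),np.linalg.norm(np.diff(A,axis=0),axis=1))
B=onz(c,uv([(686,303),(762,414),(698,456),(626,345)]),.10);print(B.round(4),B.mean(0),np.linalg.norm(np.diff(B,axis=0),axis=1))
plan([.47,.05,.2],90)
E
```

```text
[[-0.898 -0.     0.44 ]
 [-0.44   0.    -0.898]
 [ 0.    -1.    -0.   ]]
[[0.5695 0.0821 0.05  ]
 [0.5701 0.0224 0.05  ]
 [0.4586 0.0189 0.05  ]
 [0.4589 0.0808 0.05  ]] [0.51428167 0.05104992 0.05      ] [0.05962128 0.11148487 0.06181292]
[[ 0.5923 -0.2822  0.1   ]
 [ 0.5019 -0.3424  0.1   ]
 [ 0.4683 -0.2902  0.1   ]
 [ 0.5583 -0.2331  0.1   ]] [ 0.53020582 -0.28697192  0.1       ] [0.10856712 0.06206188 0.10661781]
t 1.6 eef [ 0.2641 -0.5387  0.4046] grasp pt [ 0.2641 -0.5387  0.2416] jaw -63.88 q6 -0.115 w 0.0879 F [ 0.6  0.1 -0.2]
 target [0.47  0.05  0.363] shift now axes cm [-44.4    4.17 -43.8 ] rot [ 0.0000e+00 -1.5388e+02 -1.0000e-02] or [1.000e-02 2.612e+01 0.000e+00] shift goal axes [20.59  4.16 58.87]
```

>>> apply_moves([
  {"x": -3.1, "z": -2.5},
  {"x": -3.1, "z": -2.5},
  {"x": -3.1, "z": -2.5},
  {"x": -3.1, "z": -2.5},
  {"x": -3.1, "z": -2.5},
])

```text
validation failed for argument at $.mo...
```

>>> apply_moves([
  {"x": -3.1, "z": -2.5},
  {"x": -3.1, "z": -2.5},
  {"x": -3.1, "z": -2.5, "ry": 7},
  {"ry": 7},
  {"ry": 7},
])

```text
validation failed for argument at $.mo...
```

```bash
python3 - <<'E'
from h import *
plan([.514,.051,.2],-90)
c=cam('wrist','w1.png'); print((-c['R'].T@c['t']).round(3),c['R'].round(3))
np.savez('w1.npz',**{k:c[k] for k in 'KRt'})
E
```

```text
t 1.6 eef [ 0.2641 -0.5387  0.4046] grasp pt [ 0.2641 -0.5387  0.2416] jaw -63.88 q6 -0.115 w 0.0879 F [ 0.6  0.1 -0.2]
 target [0.514 0.051 0.363] shift now axes cm [-48.4    4.17 -41.95] rot [1.000e-02 2.612e+01 0.000e+00] or [ 0.0000e+00 -1.5388e+02 -1.0000e-02] shift goal axes [-24.99   4.16 -58.97]
[ 0.338 -0.502  0.386] [[ 0.44  -0.898 -0.   ]
 [-0.857 -0.42   0.299]
 [-0.268 -0.131 -0.954]]
```

View pics/w1.png

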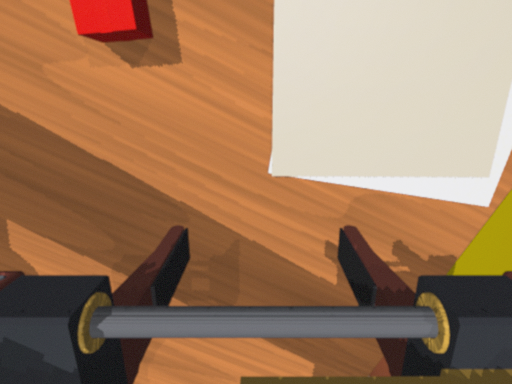

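Validation failed; perhaps every key is needed in each row.

>>> apply_moves([
  {"claw": 1, "x": -3.1, "y": 0, "z": -2.5, "rx": 0, "ry": 0, "rz": 0},
  {"claw": 1, "x": -3.1, "y": 0, "z": -2.5, "rx": 0, "ry": 0, "rz": 0},
  {"claw": 1, "x": -3.1, "y": 0, "z": -2.5, "rx": 0, "ry": 0, "rz": 0},
  {"claw": 1, "x": -3.1, "y": 0, "z": -2.5, "rx": 0, "ry": 0, "rz": 0},
  {"claw": 1, "x": -3.1, "y": 0, "z": -2.5, "rx": 0, "ry": 0, "rz": 0},
])

```text
time_s: 2.07
eef_pos: [0.3486, -0.3567, 0.4047]
eef_rot: [-0.16, 0.159, -0.689, 0.689]
contact_force: [0.9, -0.3, -0.1]
gripper_width: 0.088
```

>>> apply_moves([
  {"claw": 1, "x": -3.1, "y": 0, "z": -2.5, "rx": 0, "ry": 0, "rz": 0},
  {"claw": 1, "x": -3.1, "y": 0, "z": -2.5, "rx": 0, "ry": 0, "rz": 0},
  {"claw": 1, "x": -3.1, "y": 0, "z": -2.5, "rx": 0, "ry": 7, "rz": 0},
  {"claw": 1, "x": 0, "y": 0, "z": 0, "rx": 0, "ry": 7, "rz": 0},
  {"claw": 1, "x": 0, "y": 0, "z": 0, "rx": 0, "ry": 7, "rz": 0},
])

```text
time_s: 2.48
eef_pos: [0.398, -0.2513, 0.4048]
eef_rot: [0.035, -0.035, 0.706, -0.706]
contact_force: [0.8, 0.3, 0.2]
gripper_width: 0.0876
```

```bash
python3 - <<'E'
from h import *
plan([.514,.051,.2],-90)
c=cam('wrist','w2.png'); print((-c['R'].T@c['t']).round(3))
np.savez('w2.npz',**{k:c[k] for k in 'KRt'})
E
```

```text
t 2.48 eef [ 0.398  -0.2513  0.4048] grasp pt [ 0.398  -0.2513  0.2418] jaw -84.31 q6 0.761 w 0.0876 F [0.8 0.3 0.2]
 target [0.514 0.051 0.363] shift now axes cm [-14.54   4.19 -28.93] rot [ 0.01  5.69 -0.02] or [-2.0000e-02 -1.7431e+02 -2.0000e-02] shift goal axes [-11.6    4.18 -30.23]
[ 0.48  -0.243  0.386]
```

View pics/w2.png

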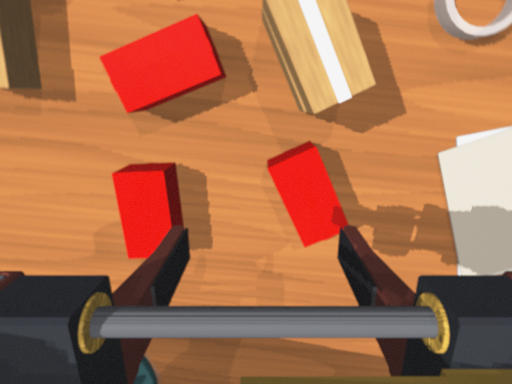

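>>> apply_moves([
  {"claw": 1, "x": -4, "y": 0, "z": 0, "rx": 0, "ry": 5.7, "rz": 0},
  {"claw": 1, "x": -4, "y": 0, "z": 0, "rx": 0, "ry": 0, "rz": 0},
  {"claw": 1, "x": -4, "y": 0, "z": 0, "rx": 0, "ry": 0, "rz": 0},
  {"claw": 1, "x": 0, "y": 0, "z": 0, "rx": 0, "ry": 0, "rz": 0},
])

```text
time_s: 2.87
eef_pos: [0.5229, -0.2502, 0.4048]
eef_rot: [-0.004, -0.0, -0.707, 0.708]
contact_force: [0.4, 0.2, 0.2]
gripper_width: 0.0878
```

```bash
python3 - <<'E'
from h import *
plan([.514,.051,.2],-90)
c=cam('wrist','w3.png'); print((-c['R'].T@c['t']).round(3))
np.savez('w3.npz',**{k:c[k] for k in 'KRt'})
E
```

```text
t 2.87 eef [ 0.5229 -0.2502  0.4048] grasp pt [ 0.5238 -0.2504  0.2418] jaw -89.67 q6 0.998 w 0.0878 F [0.4 0.2 0.2]
 target [0.514 0.051 0.363] shift now axes cm [  0.74   4.13 -30.13] rot [-0.09  0.33 -0.34] or [-5.3000e-01 -1.7967e+02  1.4000e-01] shift goal axes [  0.89   4.18 -30.12]
[ 0.606 -0.25   0.387]
```

View pics/w3.png

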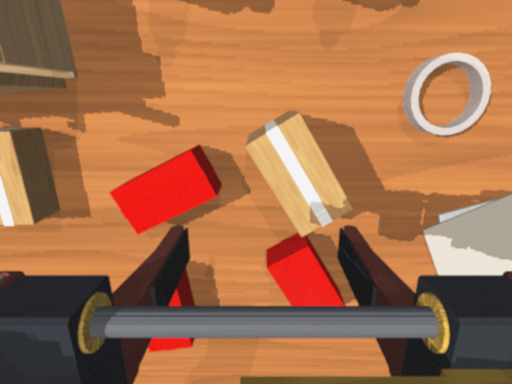

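```bash
python3 - <<'E'
import cv2
a=cv2.imread('pics/w3.png')[100:245,235:360]
cv2.imwrite('pics/w3c.png',cv2.resize(a,None,fx=4,fy=4,interpolation=cv2.INTER_CUBIC))
E
```

```text
(no output)
```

View pics/w3c.png

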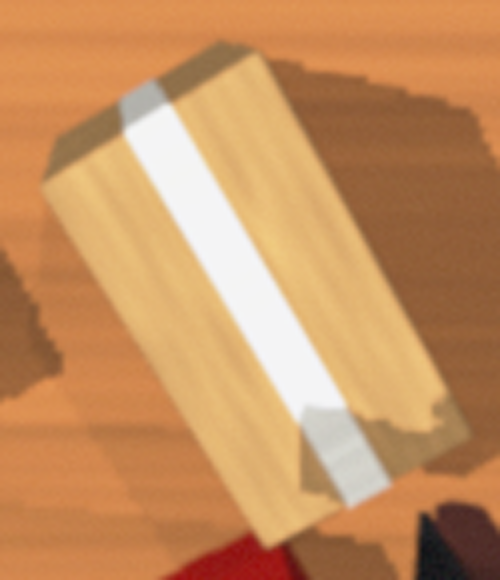

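>>> apply_moves([
  {"claw": 1, "x": 0.2, "y": 0, "z": -4.1, "rx": 0, "ry": 0, "rz": 0},
  {"claw": 1, "x": 0.2, "y": 0, "z": -4.1, "rx": 0, "ry": 0, "rz": 0},
  {"claw": 1, "x": 0.2, "y": 0, "z": -4.1, "rx": 0, "ry": 0, "rz": 0},
  {"claw": 1, "x": 0.2, "y": 0, "z": -4.1, "rx": 0, "ry": 0, "rz": 0},
  {"claw": 1, "x": 0.2, "y": 0, "z": -4.1, "rx": 0, "ry": 0, "rz": 0},
])

```text
time_s: 3.33
eef_pos: [0.505, -0.0434, 0.4046]
eef_rot: [0.0, -0.001, 0.707, -0.707]
contact_force: [0.4, 1.0, 1.0]
gripper_width: 0.0877
```

>>> apply_moves([
  {"claw": 1, "x": 0, "y": 0, "z": -4.1, "rx": 0, "ry": 0, "rz": 0},
  {"claw": 1, "x": 0, "y": 0, "z": -4.1, "rx": 0, "ry": 0, "rz": 0},
  {"claw": 1, "x": 0, "y": 0, "z": 0, "rx": 0, "ry": 0, "rz": 0},
])

```text
time_s: 3.58
eef_pos: [0.5046, 0.0427, 0.4047]
eef_rot: [0.002, -0.003, 0.708, -0.706]
contact_force: [-0.0, -0.2, -0.4]
gripper_width: 0.0877
```

```bash
python3 - <<'E'
from h import *
plan([.514,.051,.2],-90)
c=cam('wrist','w4.png'); print((-c['R'].T@c['t']).round(3))
np.savez('w4.npz',**{k:c[k] for k in 'KRt'})
E
```

```text
t 3.58 eef [0.5046 0.0427 0.4047] grasp pt [0.5044 0.0432 0.2417] jaw -89.54 q6 1.508 w 0.0877 F [-0.  -0.2 -0.4]
 target [0.514 0.051 0.363] shift now axes cm [-0.95  4.17 -0.81] rot [0.18 0.46 0.07] or [ 1.1000e-01 -1.7954e+02 -2.9000e-01] shift goal axes [-0.94  4.17 -0.83]
[0.587 0.044 0.386]
```

View pics/w4.png

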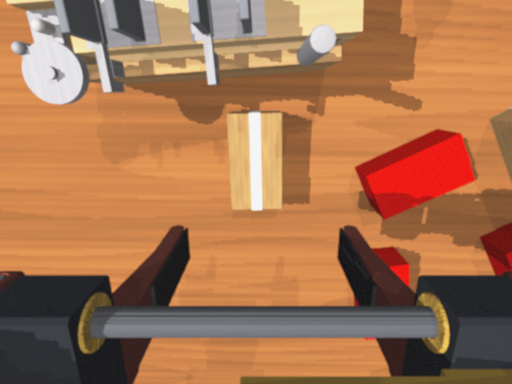

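```bash
python3 - <<'E'
from h import *
def rep(n,uv,h):
    c=dict(np.load(n)); P=onz(c,uv,h); m=P.mean(0); d=(P[0]+P[1]-P[2]-P[3])
    print(n,P.round(4).tolist(),m.round(4),'yaw',np.degrees(np.arctan2(d[1],d[0])).round(1),np.linalg.norm(np.diff(P,axis=0),axis=1).round(4))
rep('w3.npz',np.array([(42,187),(262,52),(468,435),(270,548)])/4+[235,100],.10)
rep('w4.npz',[(228.5,113),(281.5,113),(283,209),(232.5,210)],.05)
# triangulate band ends etc with top view
t=cam('top'); 
w3=dict(np.load('w3.npz')); w4=dict(np.load('w4.npz'))
u=lambda l:np.array(l)/3.6+[130,90]
for a,b in zip(u([(686,303),(762,414),(698,456),(626,345)]),np.array([(262,52),(468,435),(270,548),(42,187)])/4+[235,100]): print(tri([t,w3],[a,b]))
for a,b in zip(u([(245,338),(316,337),(320,470),(246,470)]),[(228.5,113),(281.5,113),(283,209),(232.5,210)]): print(tri([t,w4],[a,b]))
a=cv2.imread('pics/w4.png')[0:120,0:380]
cv2.imwrite('pics/w4c.png',cv2.resize(a,None,fx=2.1,fy=2.1,interpolation=cv2.INTER_CUBIC))
E
```

```text
w3.npz [[0.5612, -0.2334, 0.1], [0.5924, -0.2839, 0.1], [0.4996, -0.3394, 0.1], [0.4683, -0.2912, 0.1]] [ 0.5304 -0.287   0.1   ] yaw 31.4 [0.0593 0.1081 0.0575]
w4.npz [[0.5687, 0.0819, 0.05], [0.5692, 0.0252, 0.05], [0.4596, 0.0206, 0.05], [0.4578, 0.0801, 0.05]] [0.5138 0.0519 0.05  ] yaw 1.7 [0.0567 0.1097 0.0595]
(array([ 0.59236347, -0.28317997,  0.0990076 ]), np.float64(0.0012160141876397996))
(array([ 0.50122144, -0.34019291,  0.10300991]), np.float64(0.002459266453722834))
(array([ 0.46829614, -0.29069983,  0.0998946 ]), np.float64(0.0006749151083926794))
(array([ 0.5594135 , -0.23342599,  0.09049514]), np.float64(0.0009523181885712403))
(array([0.56904226, 0.08127653, 0.05582634]), np.float64(5.318979531042894e-05))
(array([0.56973487, 0.02393792, 0.04272737]), np.float64(0.0017889716150410427))
(array([0.45844163, 0.01979413, 0.04631604]), np.float64(0.0008135812739212913))
(array([0.45891653, 0.08006179, 0.05302739]), np.float64(0.00044178139056451674))
```

View pics/w4c.png

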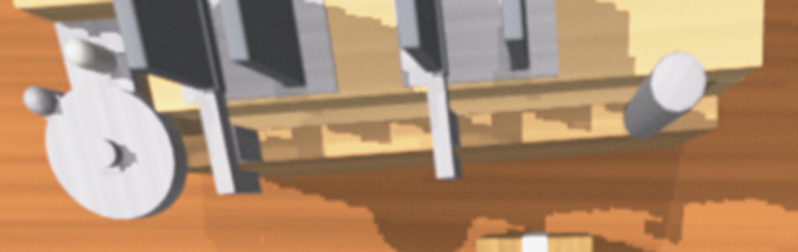

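>>> apply_moves([
  {"claw": 1, "x": 0.4, "y": 4, "z": -0.8, "rx": 0, "ry": -1.2, "rz": 0},
  {"claw": 1, "x": 0, "y": 4.1, "z": 0, "rx": 0, "ry": 0, "rz": 0},
  {"claw": 1, "x": 0, "y": 4.1, "z": 0, "rx": 0, "ry": 0, "rz": 0},
  {"claw": 1, "x": 0, "y": 4.1, "z": 0, "rx": 0, "ry": 0, "rz": 0},
  {"claw": 1, "x": 0, "y": 2, "z": 0, "rx": 0, "ry": 0, "rz": 0},
])

```text
time_s: 4.1
eef_pos: [0.5004, 0.0435, 0.218]
eef_rot: [-0.006, 0.01, -0.707, 0.707]
contact_force: [-0.2, 0.3, -0.3]
gripper_width: 0.0882
```

>>> apply_moves([
  {"claw": 1, "x": 0, "y": 2, "z": 0, "rx": 0, "ry": 0, "rz": 0},
  {"claw": 1, "x": 0, "y": 1, "z": 0, "rx": 0, "ry": 0, "rz": 0},
  {"claw": 1, "x": 0, "y": 0, "z": 0, "rx": 0, "ry": 0, "rz": 0},
])

```text
time_s: 4.35
eef_pos: [0.5015, 0.044, 0.1899]
eef_rot: [-0.006, 0.009, -0.707, 0.707]
contact_force: [0.0, 0.4, 0.8]
gripper_width: 0.0879
```

```bash
python3 - <<'E'
from h import *
plan([.5,.051,.03],-88.3)
E
```

```text
t 4.35 eef [0.5015 0.044  0.1899] grasp pt [0.5008 0.044  0.0269] jaw -88.78 q6 1.5 w 0.0879 F [0.  0.4 0.8]
 target [0.5   0.051 0.193] shift now axes cm [ 0.14 -0.31 -0.71] rot [ 0.   -0.48  0.24] or [-3.8000e-01  1.7952e+02  1.0000e-02] shift goal axes [ 0.13 -0.31 -0.71]
```

>>> apply_moves([
  {"claw": 1, "x": 0.1, "y": -0.3, "z": -0.7, "rx": 0, "ry": -0.4, "rz": 0},
  {"claw": 1, "x": 0, "y": 0, "z": 0, "rx": 0, "ry": 0, "rz": 0},
  {"claw": 1, "x": 0, "y": 0, "z": 0, "rx": 0, "ry": 0, "rz": 0},
])

```text
time_s: 4.6
eef_pos: [0.5021, 0.0527, 0.1962]
eef_rot: [-0.012, 0.01, -0.707, 0.707]
contact_force: [-0.1, -0.1, 0.9]
gripper_width: 0.0878
```

>>> apply_moves([
  {"claw": 0.4, "x": 0, "y": 0, "z": 0, "rx": 0, "ry": 0, "rz": 0},
  {"claw": 0.4, "x": 0, "y": 0, "z": 0, "rx": 0, "ry": 0, "rz": 0},
  {"claw": 0.4, "x": 0, "y": 0, "z": 0, "rx": 0, "ry": 0, "rz": 0},
  {"claw": 0.4, "x": 0, "y": 0, "z": 0, "rx": 0, "ry": 0, "rz": 0},
  {"claw": 0.4, "x": 0, "y": 0, "z": 0, "rx": 0, "ry": 0, "rz": 0},
], grip_force=30)

```text
time_s: 5.02
eef_pos: [0.5014, 0.0527, 0.1949]
eef_rot: [0.011, -0.01, 0.707, -0.707]
contact_force: [0.1, -0.4, 5.1]
gripper_width: 0.0599
```

```bash
python3 - <<'E'
from h import *
plan([.5,.051,.03],-88.3)
c=cam('wrist','w5.png')
E
```

```text
t 5.02 eef [0.5014 0.0527 0.1949] grasp pt [0.5015 0.0527 0.0319] jaw -88.29 q6 1.508 w 0.0599 F [ 0.1 -0.4  5.1]
 target [0.5   0.051 0.193] shift now axes cm [0.15 0.19 0.16] rot [ 0.    0.01 -0.01] or [-2.0000e-02 -1.7999e+02 -1.0000e-02] shift goal axes [0.15 0.19 0.16]
```

View pics/w5.png

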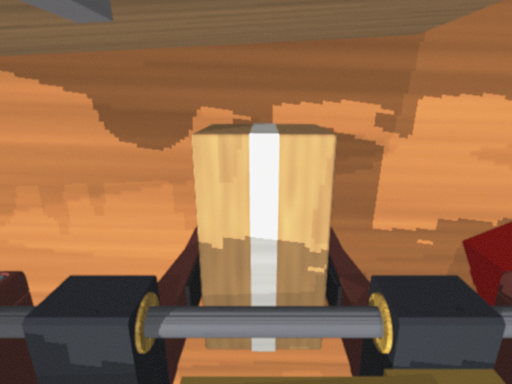

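>>> apply_moves([
  {"claw": 0.4, "x": 0, "y": -1.5, "z": 0, "rx": 0, "ry": 0, "rz": 0},
  {"claw": 0.4, "x": 0, "y": -3.5, "z": 0, "rx": 0, "ry": 0, "rz": 0},
  {"claw": 0.4, "x": 0, "y": -4, "z": 0, "rx": 0, "ry": 0, "rz": 0},
  {"claw": 0.4, "x": 0, "y": -4, "z": 0, "rx": 0, "ry": 0, "rz": 0},
  {"claw": 0.4, "x": 0, "y": -3, "z": 1, "rx": 0, "ry": 0, "rz": 0},
])

```text
time_s: 5.48
eef_pos: [0.5015, 0.0435, 0.3572]
eef_rot: [0.011, -0.01, 0.707, -0.707]
contact_force: [1.4, -0.5, -2.6]
gripper_width: 0.0598
```

>>> apply_moves([
  {"claw": 0.4, "x": 0, "y": 0, "z": 3, "rx": 0, "ry": 0, "rz": 0},
  {"claw": 0.4, "x": -0.2, "y": 0, "z": 4, "rx": 0, "ry": 0, "rz": 0},
  {"claw": 0.4, "x": -0.2, "y": 0, "z": 4, "rx": 0, "ry": 0, "rz": 0},
  {"claw": 0.4, "x": -0.2, "y": 0, "z": 4, "rx": 0, "ry": 0, "rz": 0},
  {"claw": 0.4, "x": -0.2, "y": 0, "z": 4, "rx": 0, "ry": 0, "rz": 0},
])

```text
time_s: 5.9
eef_pos: [0.5147, -0.1486, 0.3544]
eef_rot: [0.01, -0.011, 0.707, -0.707]
contact_force: [0.9, 0.1, -2.5]
gripper_width: 0.0603
```

>>> apply_moves([
  {"claw": 0.4, "x": 0, "y": 0, "z": 4, "rx": 0, "ry": 0, "rz": 0},
  {"claw": 0.4, "x": 0, "y": 0, "z": 4, "rx": 0, "ry": 0, "rz": 0},
  {"claw": 0.4, "x": 0, "y": 0, "z": 4, "rx": 0, "ry": 0, "rz": 0},
  {"claw": 0.4, "x": 0, "y": 0, "z": 2, "rx": 0, "ry": 0, "rz": 0},
  {"claw": 0.4, "x": 0, "y": 0, "z": 0, "rx": 0, "ry": -6, "rz": 0},
])

```text
time_s: 6.32
eef_pos: [0.5194, -0.2919, 0.3541]
eef_rot: [-0.046, 0.046, -0.705, 0.706]
contact_force: [0.1, 0.6, -2.2]
gripper_width: 0.0601
```

>>> apply_moves([
  {"claw": 0.4, "x": 0, "y": 0, "z": 0, "rx": 0, "ry": -6, "rz": 0},
  {"claw": 0.4, "x": 0, "y": 0, "z": 0, "rx": 0, "ry": -6, "rz": 0},
  {"claw": 0.4, "x": 0, "y": 0, "z": 0, "rx": 0, "ry": -6, "rz": 0},
  {"claw": 0.4, "x": 0, "y": 0, "z": 0, "rx": 0, "ry": -5.8, "rz": 0},
  {"claw": 0.4, "x": 0, "y": 0, "z": 0, "rx": 0, "ry": 0, "rz": 0},
])

```text
time_s: 6.73
eef_pos: [0.5191, -0.2868, 0.3539]
eef_rot: [0.193, -0.194, 0.681, -0.68]
contact_force: [-0.5, 1.1, -1.3]
gripper_width: 0.0602
```

>>> apply_moves([
  {"claw": 0.4, "x": 0, "y": 0, "z": 0, "rx": 0, "ry": 0, "rz": 0},
  {"claw": 0.4, "x": 0, "y": 0, "z": 0, "rx": 0, "ry": 0, "rz": 0},
])

```text
time_s: 6.9
eef_pos: [0.5193, -0.2869, 0.3543]
eef_rot: [0.191, -0.191, 0.681, -0.681]
contact_force: [-0.0, -0.1, -3.0]
gripper_width: 0.06
```

```bash
python3 - <<'E'
from h import *
plan([.5196,-.2935,.135],-58.5)
c=cam('wrist','w6.png');np.savez('w6.npz',**{k:c[k] for k in 'KRt'})
c=cam('top'); a=c['f'][120:290,230:420]; cv2.imwrite('pics/t6.png',cv2.resize(a,None,fx=3.5,fy=3.5,interpolation=cv2.INTER_CUBIC)[:,:,::-1])
E
```

```text
t 6.9 eef [ 0.5193 -0.2869  0.3543] grasp pt [ 0.5192 -0.2868  0.1913] jaw -58.67 q6 0.403 w 0.06 F [-0.  -0.1 -3. ]
 target [ 0.5196 -0.2935  0.298 ] shift now axes cm [0.31 5.62 0.58] rot [ 0.05 -0.17  0.02] or [-3.0000e-02  1.7983e+02  8.0000e-02] shift goal axes [0.32 5.63 0.58]
```

View pics/w6.png

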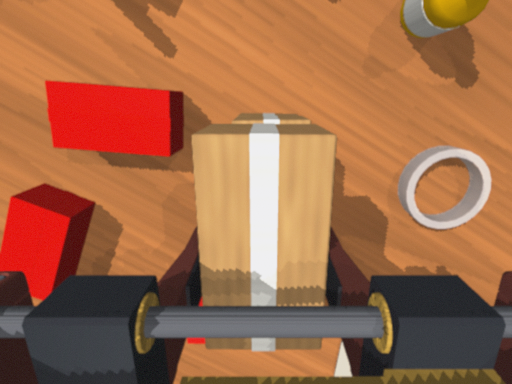

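```bash
python3 - <<'E'
from h import *
c=dict(np.load('w6.npz'))
P=onz(c,[(193.5,136),(334.5,136)],.2094); print(P.round(4),P.mean(0)-[ .5192,-.2868,0], np.linalg.norm(P[0]-P[1]))
e=P.mean(0)[:2]-[.5192,-.2868]; u=np.array([np.cos(np.radians(31.33)),np.sin(np.radians(31.33))]); v=np.array([-u[1],u[0]])
print('along',e@u,'expect .0675','lat',e@v)
print(onz(c,[(233,121),(310,121)],.10), proj(c,[[0.5612,-.2334,.1],[.5924,-.2839,.1]]))
E
```

```text
[[ 0.5613 -0.2273  0.2094]
 [ 0.5914 -0.2768  0.2094]] [0.05712916 0.03471501 0.2094    ] 0.057941109149506474
along 0.06684960997695351 expect .0675 lat -5.215134324060772e-05
[[ 0.56211346 -0.2334802   0.1       ]
 [ 0.59238942 -0.28318114  0.1       ]] [[232.31055625 121.99844522]
 [310.79728089 121.49382266]]
```

View pics/t6.png

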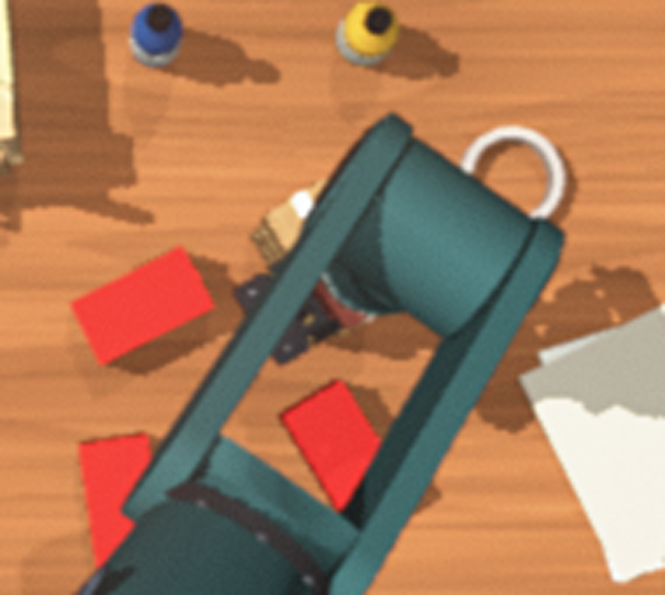

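>>> apply_moves([
  {"claw": 0.4, "x": 0.3, "y": 2, "z": 0.6, "rx": 0, "ry": 0, "rz": 0},
  {"claw": 0.4, "x": 0, "y": 2, "z": 0, "rx": 0, "ry": 0, "rz": 0},
  {"claw": 0.4, "x": 0, "y": 1, "z": 0, "rx": 0, "ry": 0, "rz": 0},
  {"claw": 0.4, "x": 0, "y": 0.4, "z": 0, "rx": 0, "ry": 0, "rz": 0},
  {"claw": 0.4, "x": 0, "y": 0, "z": 0, "rx": 0, "ry": 0, "rz": 0},
])

```text
time_s: 7.42
eef_pos: [0.5196, -0.2934, 0.2996]
eef_rot: [0.191, -0.192, 0.681, -0.68]
contact_force: [0.7, -0.0, -1.5]
gripper_width: 0.0597
```

```bash
python3 - <<'E'
from h import *
plan([.5196,-.2935,.132],-58.5)
E
```

```text
t 7.42 eef [ 0.5196 -0.2934  0.2996] grasp pt [ 0.5193 -0.2931  0.1366] jaw -58.53 q6 0.392 w 0.0597 F [ 0.7 -0.  -1.5]
 target [ 0.5196 -0.2935  0.295 ] shift now axes cm [0.01 0.46 0.01] rot [ 0.14 -0.03  0.05] or [-8.0000e-02  1.7997e+02  2.1000e-01] shift goal axes [0.01 0.46 0.01]
```

>>> apply_moves([
  {"claw": 0.4, "x": 0, "y": 0.25, "z": 0, "rx": 0, "ry": 0, "rz": 0},
  {"claw": 0.4, "x": 0, "y": 0.15, "z": 0, "rx": 0, "ry": 0, "rz": 0},
  {"claw": 0.4, "x": 0, "y": 0.05, "z": 0, "rx": 0, "ry": 0, "rz": 0},
  {"claw": 0.4, "x": 0, "y": 0, "z": 0, "rx": 0, "ry": 0, "rz": 0},
])

```text
time_s: 7.75
eef_pos: [0.5202, -0.2938, 0.2967]
eef_rot: [-0.192, 0.192, -0.68, 0.681]
contact_force: [0.2, -0.3, -2.2]
gripper_width: 0.0597
```

>>> apply_moves([
  {"claw": 0.4, "x": 0, "y": 0.1, "z": 0, "rx": 0, "ry": 0, "rz": 0},
  {"claw": 0.4, "x": 0, "y": 0.1, "z": 0, "rx": 0, "ry": 0, "rz": 0},
  {"claw": 0.4, "x": 0, "y": 0, "z": 0, "rx": 0, "ry": 0, "rz": 0},
  {"claw": 0.4, "x": 0, "y": 0, "z": 0, "rx": 0, "ry": 0, "rz": 0},
])

```text
time_s: 8.08
eef_pos: [0.5202, -0.2938, 0.2949]
eef_rot: [-0.192, 0.192, -0.68, 0.681]
contact_force: [-0.5, 0.9, 5.2]
gripper_width: 0.0597
```

>>> apply_moves([
  {"claw": 0.8, "x": 0, "y": 0, "z": 0, "rx": 0, "ry": 0, "rz": 0},
  {"claw": 1, "x": 0, "y": 0, "z": 0, "rx": 0, "ry": 0, "rz": 0},
  {"claw": 1, "x": 0, "y": 0, "z": 0, "rx": 0, "ry": 0, "rz": 0},
  {"claw": 1, "x": 0, "y": 0, "z": 0, "rx": 0, "ry": 0, "rz": 0},
])

```text
time_s: 8.42
eef_pos: [0.52, -0.2937, 0.294]
eef_rot: [0.192, -0.192, 0.681, -0.681]
contact_force: [0.7, 0.7, -0.9]
gripper_width: 0.0832
```

>>> apply_moves([
  {"claw": 1, "x": 0, "y": -1.5, "z": 0, "rx": 0, "ry": 0, "rz": 0},
  {"claw": 1, "x": 0, "y": -4, "z": 0, "rx": 0, "ry": 0, "rz": 0},
  {"claw": 1, "x": 0, "y": -4, "z": 0, "rx": 0, "ry": 0, "rz": 0},
  {"claw": 1, "x": 0, "y": -4, "z": 0, "rx": 0, "ry": 0, "rz": 0},
  {"claw": 1, "x": 0, "y": -2, "z": 0, "rx": 0, "ry": 0, "rz": 0},
])

```text
time_s: 8.83
eef_pos: [0.5207, -0.2942, 0.4542]
eef_rot: [-0.193, 0.191, -0.679, 0.682]
contact_force: [0.5, -0.9, 0.6]
gripper_width: 0.0876
```

```bash
python3 - <<'E'
from h import *
plan([.45,.05,.3],-90)
c=cam('wrist','w7.png');np.savez('w7.npz',**{k:c[k] for k in 'KRt'})
E
```

```text
t 8.83 eef [ 0.5207 -0.2942  0.4542] grasp pt [ 0.5215 -0.2948  0.2912] jaw -58.5 q6 0.391 w 0.0876 F [ 0.5 -0.9  0.6]
 target [0.45  0.05  0.463] shift now axes cm [-11.96  -1.04 -33.04] rot [-0.29 31.5  -0.23] or [  -0.3  -148.5     0.38] shift goal axes [  7.07  -0.88 -34.42]
```

View pics/w7.png

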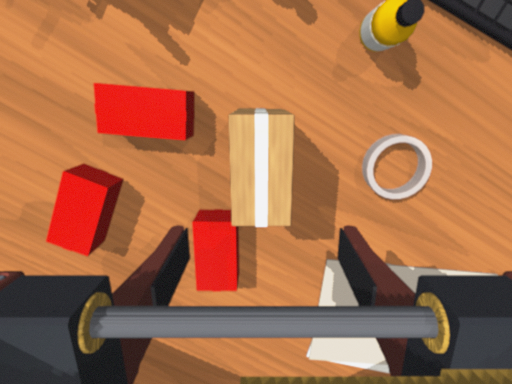

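>>> apply_moves([
  {"claw": 1, "x": -2.74, "y": 0, "z": -2.94, "rx": 0, "ry": 0, "rz": 0},
  {"claw": 1, "x": -2.74, "y": 0, "z": -2.94, "rx": 0, "ry": 0, "rz": 0},
  {"claw": 1, "x": -2.74, "y": 0, "z": -2.94, "rx": 0, "ry": 0, "rz": 0},
  {"claw": 1, "x": -2.74, "y": 0, "z": -2.94, "rx": 0, "ry": 0, "rz": 0},
  {"claw": 1, "x": -2.74, "y": 0, "z": -2.94, "rx": 0, "ry": 0, "rz": 0},
])

```text
time_s: 9.3
eef_pos: [0.5599, -0.0951, 0.4488]
eef_rot: [0.192, -0.192, 0.681, -0.681]
contact_force: [0.8, -0.3, 0.8]
gripper_width: 0.0881
```

>>> apply_moves([
  {"claw": 1, "x": -2.74, "y": 0, "z": -2.94, "rx": 0, "ry": 0, "rz": 0},
  {"claw": 1, "x": -2.74, "y": 0, "z": -2.94, "rx": 0, "ry": 0, "rz": 0},
  {"claw": 1, "x": -2.74, "y": 0, "z": -2.94, "rx": 0, "ry": 0, "rz": 0},
  {"claw": 1, "x": -2.74, "y": 0, "z": -2.94, "rx": 0, "ry": 0, "rz": 0},
  {"claw": 1, "x": -2.74, "y": 0, "z": -2.94, "rx": 0, "ry": 7, "rz": 0},
])

```text
time_s: 9.72
eef_pos: [0.5998, 0.1013, 0.4487]
eef_rot: [0.151, -0.151, 0.691, -0.691]
contact_force: [0.1, 0.9, 0.8]
gripper_width: 0.0881
```

>>> apply_moves([
  {"claw": 1, "x": 0, "y": 0, "z": 0, "rx": 0, "ry": 7, "rz": 0},
  {"claw": 1, "x": 0, "y": 0, "z": 0, "rx": 0, "ry": 7, "rz": 0},
  {"claw": 1, "x": 0, "y": 0, "z": 0, "rx": 0, "ry": 6, "rz": 0},
  {"claw": 1, "x": 0, "y": 0, "z": 0, "rx": 0, "ry": 0, "rz": 0},
  {"claw": 1, "x": 0, "y": 0, "z": 0, "rx": 0, "ry": 0, "rz": 0},
])

```text
time_s: 10.13
eef_pos: [0.5998, 0.0992, 0.4487]
eef_rot: [0.03, -0.03, 0.707, -0.706]
contact_force: [0.1, -0.4, -0.5]
gripper_width: 0.0878
```

```bash
python3 - <<'E'
from h import *
def rep(n,uv,h):
    c=dict(np.load(n)); P=onz(c,uv,h); m=P.mean(0); d=(P[0]+P[1]-P[2]-P[3])
    print(n,P.round(4).tolist(),m.round(4),'yaw',np.degrees(np.arctan2(d[1],d[0])).round(1),np.linalg.norm(np.diff(P,axis=0),axis=1).round(4))
rep('w7.npz',[(230,115.5),(293,115.5),(290.5,226),(231.5,226)],.15)
plan([.6,.1,.3],-85.6)
c=cam('wrist','w8.png');np.savez('w8.npz',**{k:c[k] for k in 'KRt'})
c=cam('scene');a=c['f'][140:220,160:300]; cv2.imwrite('pics/s8.png',cv2.resize(a,None,fx=4,fy=4,interpolation=cv2.INTER_CUBIC)[:,:,::-1])
E
```

```text
w7.npz [[0.5622, -0.235, 0.15], [0.5922, -0.284, 0.15], [0.4992, -0.3417, 0.15], [0.468, -0.2904, 0.15]] [ 0.5304 -0.2878  0.15  ] yaw 31.1 [0.0574 0.1094 0.0601]
t 10.13 eef [0.5998 0.0992 0.4487] grasp pt [0.5997 0.0992 0.2857] jaw -85.14 q6 1.536 w 0.0878 F [ 0.1 -0.4 -0.5]
 target [0.6   0.1   0.463] shift now axes cm [-0.03 -1.43 -0.07] rot [0.01 0.46 0.04] or [ 7.0000e-02 -1.7954e+02 -1.0000e-02] shift goal axes [-0.03 -1.43 -0.07]
```

View pics/w8.png

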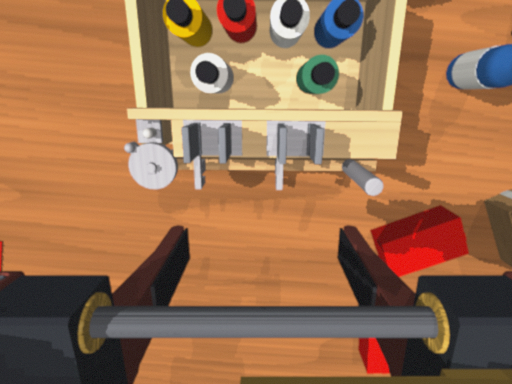

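View pics/s8.png

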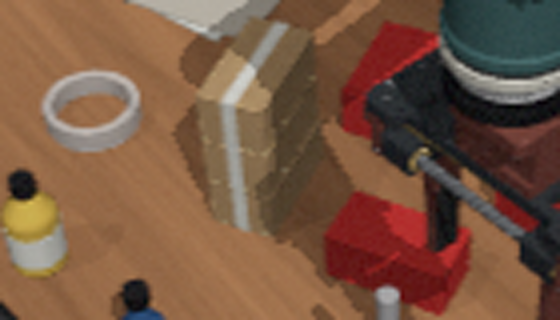

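```bash
python3 - <<'E'
import cv2
a=cv2.imread('pics/w8.png')[100:205,120:400]
cv2.imwrite('pics/w8c.png',cv2.resize(a,None,fx=2.8,fy=2.8,interpolation=cv2.INTER_CUBIC))
E
```

```text
(no output)
```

View pics/w8c.png

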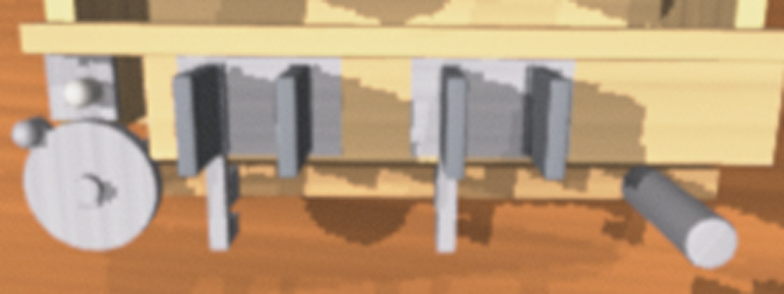

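>>> apply_moves([
  {"claw": 1, "x": -2, "y": 0, "z": -4, "rx": 0, "ry": 0, "rz": 0},
  {"claw": 1, "x": -2, "y": 0, "z": -3, "rx": 0, "ry": 0, "rz": 0},
  {"claw": 1, "x": 0, "y": 0, "z": 0, "rx": 0, "ry": 0, "rz": 0},
  {"claw": 1, "x": 0, "y": 0, "z": 0, "rx": 0, "ry": 0, "rz": 0},
])

```text
time_s: 10.57
eef_pos: [0.6334, 0.1704, 0.4487]
eef_rot: [0.03, -0.03, 0.706, -0.706]
contact_force: [0.8, 0.3, -0.3]
gripper_width: 0.088
```

```bash
python3 - <<'E'
from h import *
plan([.6,.1,.3],-85.6)
c=cam('wrist','w9.png');np.savez('w9.npz',**{k:c[k] for k in 'KRt'})
a=cv2.imread('pics/w9.png')[100:260,140:440]
cv2.imwrite('pics/w9c.png',cv2.resize(a,None,fx=2.6,fy=2.6,interpolation=cv2.INTER_CUBIC))
E
```

```text
t 10.57 eef [0.6334 0.1704 0.4487] grasp pt [0.6334 0.1704 0.2857] jaw -85.13 q6 1.643 w 0.088 F [ 0.8  0.3 -0.3]
 target [0.6   0.1   0.463] shift now axes cm [ 3.93 -1.43  6.73] rot [0.01 0.47 0.01] or [ 1.0000e-02 -1.7953e+02 -1.0000e-02] shift goal axes [ 3.87 -1.43  6.76]
```

View pics/w9c.png

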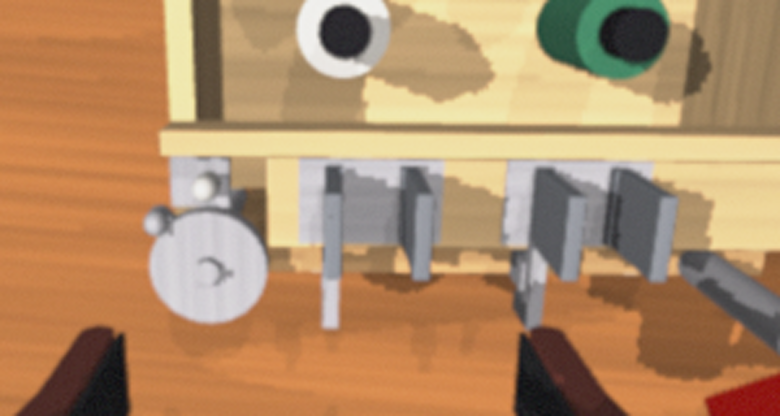

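```bash
python3 - <<'E'
from h import *
a=dict(np.load('w8.npz'));b=dict(np.load('w9.npz'))
A=np.array([(186,125),(289,123),(454,124),(557,126)])/2.8+[120,100]
B=np.array([(333,235),(421,237),(572,238),(662,239)])/2.6+[140,100]
P=[]
for u,v in zip(A,B):
    x,r=tri([a,b],[u,v]);P.append(x);print(x.round(4),round(r,5), onz(a,u,.178).round(4),onz(b,v,.178).round(4))
P=np.array([(onz(a,u,.178)[0]+onz(b,v,.178)[0])/2 for u,v in zip(A,B)])
print('c1',P[:2].mean(0),'c2',P[2:].mean(0)); d=P[0]-P[3];print('yaw of tote',np.degrees(np.arctan2(-d[0],d[1])))
print('post',onz(a,np.array([(711,242)])/2.8+[120,100],.19))
# rail edges
for u in [((20,25),(780,28)),((180,162),(770,162))]: 
  q=onz(a,np.array(u)/2.8+[120,100],.13);d=q[0]-q[1];print(q.round(4),np.degrees(np.arctan2(-d[0],d[1])))
t=cam('top')
print(proj(t,P), )
E
```

```text
[0.6377 0.1669 0.177 ] 8e-05 [[0.6379 0.1666 0.178 ]] [[0.638  0.1669 0.178 ]]
[0.64   0.1369 0.176 ] 0.00124 [[0.6411 0.1363 0.178 ]] [[0.6398 0.1376 0.178 ]]
[0.6449 0.0881 0.1806] 0.00068 [[0.645  0.0877 0.178 ]] [[0.6437 0.0874 0.178 ]]
[0.6467 0.0578 0.1792] 0.00068 [[0.647  0.0574 0.178 ]] [[0.6459 0.0574 0.178 ]]
c1 [0.63919934 0.15186318 0.178     ] c2 [0.64539231 0.07248033 0.178     ]
yaw of tote 4.439210685835401
post [[0.61869847 0.00993407 0.19      ]]
[[ 0.6588  0.2346  0.13  ]
 [ 0.6798 -0.0229  0.13  ]] 4.65088198459448
[[ 0.6161  0.1801  0.13  ]
 [ 0.634  -0.0294  0.13  ]] 4.874228143625708
[[161.72524096 155.73188292]
 [172.4839396  154.78713038]
 [190.31350266 153.30511779]
 [201.20569473 152.49800142]]
```

>>> apply_moves([
  {"claw": 0.6, "x": -0.4, "y": 3, "z": 1.9, "rx": 0, "ry": 0.4, "rz": 0},
  {"claw": 0.6, "x": 0, "y": 2.5, "z": 0, "rx": 0, "ry": 0, "rz": 0},
  {"claw": 0.6, "x": 0, "y": 0, "z": 0, "rx": 0, "ry": 0, "rz": 0},
  {"claw": 0.6, "x": 0, "y": 0, "z": 0, "rx": 0, "ry": 0, "rz": 0},
  {"claw": 0.6, "x": 0, "y": 0, "z": 0, "rx": 0, "ry": 0, "rz": 0},
], grip_force=20)

```text
time_s: 11.08
eef_pos: [0.6386, 0.1502, 0.3955]
eef_rot: [0.027, -0.026, 0.707, -0.707]
contact_force: [-0.4, 0.6, 0.4]
gripper_width: 0.058
```

```bash
python3 - <<'E'
from h import *
plan([.6392,.1519,.161],-85.5)
c=cam('wrist','w10.png');np.savez('w10.npz',**{k:c[k] for k in 'KRt'})
E
```

```text
t 11.08 eef [0.6386 0.1502 0.3955] grasp pt [0.6387 0.1503 0.2325] jaw -85.76 q6 1.623 w 0.058 F [-0.4  0.6  0.4]
 target [0.6392 0.1519 0.324 ] shift now axes cm [-0.07  7.15 -0.16] rot [ 0.02 -0.26 -0.06] or [9.0000e-02 1.7974e+02 2.0000e-02] shift goal axes [-0.07  7.15 -0.16]
```

View pics/w10.png

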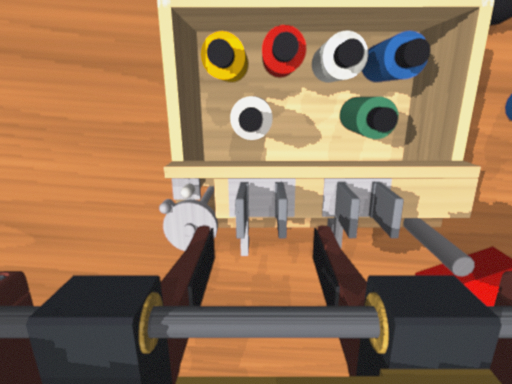

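>>> apply_moves([
  {"claw": 0.6, "x": -0.1, "y": 2, "z": -0.15, "rx": 0, "ry": -0.2, "rz": 0},
  {"claw": 0.6, "x": 0, "y": 2, "z": 0, "rx": 0, "ry": 0, "rz": 0},
  {"claw": 0.6, "x": 0, "y": 1.5, "z": 0, "rx": 0, "ry": 0, "rz": 0},
  {"claw": 0.6, "x": 0, "y": 0, "z": 0, "rx": 0, "ry": 0, "rz": 0},
  {"claw": 0.6, "x": 0, "y": 0, "z": 0, "rx": 0, "ry": 0, "rz": 0},
])

```text
time_s: 11.55
eef_pos: [0.6395, 0.1525, 0.3401]
eef_rot: [0.028, -0.027, 0.707, -0.706]
contact_force: [-0.3, -0.5, 1.0]
gripper_width: 0.0527
```

```bash
python3 - <<'E'
from h import *
plan([.6392,.1519,.161],-85.5)
c=cam('wrist','w11.png')
E
```

```text
t 11.55 eef [0.6395 0.1525 0.3401] grasp pt [0.6396 0.1525 0.1771] jaw -85.51 q6 1.621 w 0.0527 F [-0.3 -0.5  1. ]
 target [0.6392 0.1519 0.324 ] shift now axes cm [0.04 1.61 0.06] rot [ 0.01 -0.01 -0.03] or [5.0000e-02 1.7999e+02 2.0000e-02] shift goal axes [0.03 1.61 0.06]
```

View pics/w11.png

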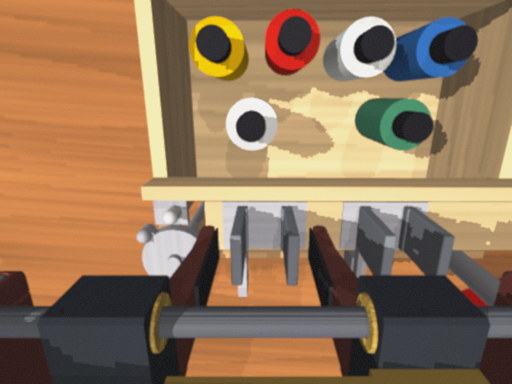

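Tabs (236 and 290) lie centred between the fingers (215, 312). Lower the rest and squeeze.

>>> apply_moves([
  {"claw": 0.6, "x": 0, "y": 1, "z": 0, "rx": 0, "ry": 0, "rz": 0},
  {"claw": 0.6, "x": 0, "y": 0.6, "z": 0, "rx": 0, "ry": 0, "rz": 0},
  {"claw": 0.6, "x": 0, "y": 0, "z": 0, "rx": 0, "ry": 0, "rz": 0},
  {"claw": 0.3, "x": 0, "y": 0, "z": 0, "rx": 0, "ry": 0, "rz": 0},
  {"claw": 0.1, "x": 0, "y": 0, "z": 0, "rx": 0, "ry": 0, "rz": 0},
])

```text
time_s: 12.02
eef_pos: [0.6394, 0.1523, 0.3233]
eef_rot: [0.028, -0.028, 0.707, -0.707]
contact_force: [0.1, -0.0, -0.5]
gripper_width: 0.043
```

>>> apply_moves([
  {"claw": 0.1, "x": 0, "y": 0, "z": 0, "rx": 0, "ry": 0, "rz": 0},
  {"claw": 0.1, "x": 0, "y": 0, "z": 0, "rx": 0, "ry": 0, "rz": 0},
  {"claw": 0.1, "x": 0, "y": 0, "z": 0, "rx": 0, "ry": 0, "rz": 0},
  {"claw": 0.1, "x": 0, "y": 0, "z": 0, "rx": 0, "ry": 0, "rz": 0},
  {"claw": 0.1, "x": 0, "y": 0, "z": 0, "rx": 0, "ry": 0, "rz": 0},
])

```text
time_s: 12.43
eef_pos: [0.6395, 0.152, 0.3234]
eef_rot: [-0.028, 0.027, -0.706, 0.707]
contact_force: [-0.1, -2.2, 1.4]
gripper_width: 0.0165
```

>>> apply_moves([
  {"claw": 0.1, "x": 0, "y": 0, "z": 0, "rx": 0, "ry": 0, "rz": 0},
  {"claw": 0.1, "x": 0, "y": 0, "z": 0, "rx": 0, "ry": 0, "rz": 0},
  {"claw": 0.1, "x": 0, "y": 0, "z": 0, "rx": 0, "ry": 0, "rz": 0},
])

```text
time_s: 12.68
eef_pos: [0.6395, 0.152, 0.3234]
eef_rot: [-0.028, 0.027, -0.706, 0.707]
contact_force: [0.9, -4.5, 3.1]
gripper_width: 0.017
```

```bash
python3 - <<'E'
from h import *
plan([.6392,.1519,.161],-85.5)
c=cam('wrist','w12.png')
E
```

```text
t 12.68 eef [0.6395 0.152  0.3234] grasp pt [0.6396 0.1519 0.1604] jaw -85.54 q6 1.622 w 0.017 F [ 0.9 -4.5  3.1]
 target [0.6392 0.1519 0.324 ] shift now axes cm [ 0.03 -0.06  0.01] rot [-0.03 -0.04 -0.03] or [ 4.0000e-02  1.7996e+02 -4.0000e-02] shift goal axes [ 0.03 -0.06  0.01]
```

View pics/w12.png

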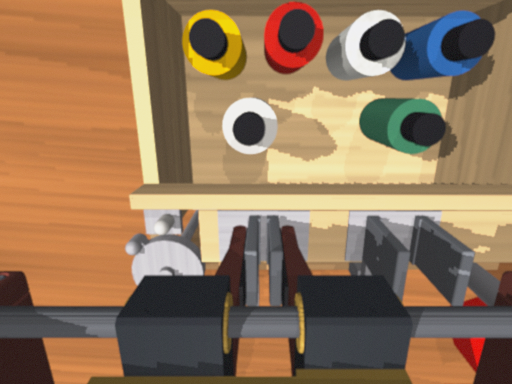

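>>> apply_moves([
  {"claw": 0.6, "x": 0, "y": 0, "z": 0, "rx": 0, "ry": 0, "rz": 0},
  {"claw": 0.6, "x": 0, "y": 0, "z": 0, "rx": 0, "ry": 0, "rz": 0},
  {"claw": 0.6, "x": 0, "y": 0, "z": 0, "rx": 0, "ry": 0, "rz": 0},
  {"claw": 0.6, "x": 0, "y": 0, "z": 0, "rx": 0, "ry": 0, "rz": 0},
  {"claw": 0.6, "x": 0, "y": -1, "z": 0, "rx": 0, "ry": 0, "rz": 0},
])

```text
time_s: 13.15
eef_pos: [0.6384, 0.1525, 0.3313]
eef_rot: [0.026, -0.029, 0.707, -0.707]
contact_force: [-0.2, -0.2, -0.0]
gripper_width: 0.0464
```

>>> apply_moves([
  {"claw": 0.6, "x": 0, "y": -2.5, "z": 0, "rx": 0, "ry": 0, "rz": 0},
  {"claw": 0.6, "x": 0, "y": -2, "z": 0, "rx": 0, "ry": 0, "rz": 0},
  {"claw": 0.6, "x": 0, "y": 0, "z": 4, "rx": 0, "ry": 0, "rz": 0},
  {"claw": 0.6, "x": 0, "y": 0, "z": 4, "rx": 0, "ry": 0, "rz": 0},
  {"claw": 0.6, "x": 0, "y": 0, "z": 0, "rx": 0, "ry": 0, "rz": 0},
])

```text
time_s: 13.57
eef_pos: [0.6464, 0.0674, 0.3796]
eef_rot: [-0.027, 0.026, -0.705, 0.708]
contact_force: [-0.6, 0.1, 0.4]
gripper_width: 0.0525
```

>>> apply_moves([
  {"claw": 0.6, "x": 0, "y": 0, "z": 0, "rx": 0, "ry": 0, "rz": 0},
  {"claw": 0.6, "x": 0, "y": 0, "z": 0, "rx": 0, "ry": 0, "rz": 0},
])

```text
time_s: 13.73
eef_pos: [0.6455, 0.0727, 0.3786]
eef_rot: [0.027, -0.027, 0.707, -0.706]
contact_force: [-0.1, 0.3, -0.0]
gripper_width: 0.0527
```

```bash
python3 - <<'E'
from h import *
plan([.6454,.0725,.161],-85.5)
c=cam('wrist','w13.png');np.savez('w13.npz',**{k:c[k] for k in 'KRt'})
a=cv2.imread('pics/w13.png')[100:320,100:440]
cv2.imwrite('pics/w13c.png',cv2.resize(a,None,fx=2.3,fy=2.3,interpolation=cv2.INTER_CUBIC))
E
```

```text
t 13.73 eef [0.6455 0.0727 0.3786] grasp pt [0.6455 0.0729 0.2156] jaw -85.59 q6 1.499 w 0.0527 F [-0.1  0.3 -0. ]
 target [0.6454 0.0725 0.324 ] shift now axes cm [0.01 5.46 0.02] rot [ 0.05 -0.09 -0.01] or [1.0000e-02 1.7991e+02 9.0000e-02] shift goal axes [0.01 5.46 0.02]
```

View pics/w13c.png

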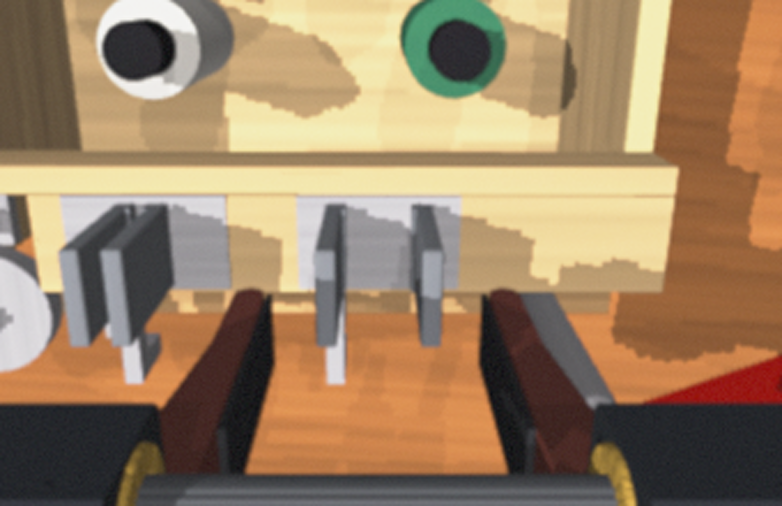

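>>> apply_moves([
  {"claw": 0.6, "x": 0, "y": 2, "z": 0, "rx": 0, "ry": 0, "rz": 0},
  {"claw": 0.6, "x": 0, "y": 2, "z": 0, "rx": 0, "ry": 0, "rz": 0},
  {"claw": 0.6, "x": 0, "y": 1, "z": 0, "rx": 0, "ry": 0, "rz": 0},
  {"claw": 0.6, "x": 0, "y": 0.4, "z": 0, "rx": 0, "ry": 0, "rz": 0},
  {"claw": 0.6, "x": 0, "y": 0, "z": 0, "rx": 0, "ry": 0, "rz": 0},
])

```text
time_s: 14.2
eef_pos: [0.6451, 0.0734, 0.3231]
eef_rot: [0.027, -0.029, 0.707, -0.706]
contact_force: [-0.3, 0.1, -0.2]
gripper_width: 0.0526
```

>>> apply_moves([
  {"claw": 0.1, "x": 0, "y": 0, "z": 0, "rx": 0, "ry": 0, "rz": 0},
  {"claw": 0.1, "x": 0, "y": 0, "z": 0, "rx": 0, "ry": 0, "rz": 0},
  {"claw": 0.1, "x": 0, "y": 0, "z": 0, "rx": 0, "ry": 0, "rz": 0},
  {"claw": 0.1, "x": 0, "y": 0, "z": 0, "rx": 0, "ry": 0, "rz": 0},
  {"claw": 0.1, "x": 0, "y": 0, "z": 0, "rx": 0, "ry": 0, "rz": 0},
])

```text
time_s: 14.62
eef_pos: [0.646, 0.0723, 0.3253]
eef_rot: [-0.028, 0.027, -0.706, 0.707]
contact_force: [0.1, -0.5, 3.0]
gripper_width: 0.0227
```

>>> apply_moves([
  {"claw": 0.1, "x": 0, "y": 0, "z": 0, "rx": 0, "ry": 0, "rz": 0},
  {"claw": 0.1, "x": 0, "y": 0, "z": 0, "rx": 0, "ry": 0, "rz": 0},
  {"claw": 0.1, "x": 0, "y": 0, "z": 0, "rx": 0, "ry": 0, "rz": 0},
  {"claw": 0.1, "x": 0, "y": 0, "z": 0, "rx": 0, "ry": 0, "rz": 0},
  {"claw": 0.1, "x": 0, "y": 0, "z": 0, "rx": 0, "ry": 0, "rz": 0},
])

```text
time_s: 15.03
eef_pos: [0.6461, 0.0722, 0.3253]
eef_rot: [-0.028, 0.027, -0.706, 0.707]
contact_force: [-0.2, -1.7, 5.4]
gripper_width: 0.0166
```

```bash
python3 - <<'E'
from h import *
plan([.6454,.0725,.161],-85.5)
c=cam('wrist','w14.png')
E
```

```text
t 15.03 eef [0.6461 0.0722 0.3253] grasp pt [0.6464 0.0722 0.1623] jaw -85.55 q6 1.499 w 0.0166 F [-0.2 -1.7  5.4]
 target [0.6454 0.0725 0.324 ] shift now axes cm [ 0.06  0.13 -0.03] rot [-0.03 -0.05 -0.11] or [ 1.8000e-01  1.7995e+02 -4.0000e-02] shift goal axes [ 0.06  0.13 -0.03]
```

View pics/w14.png

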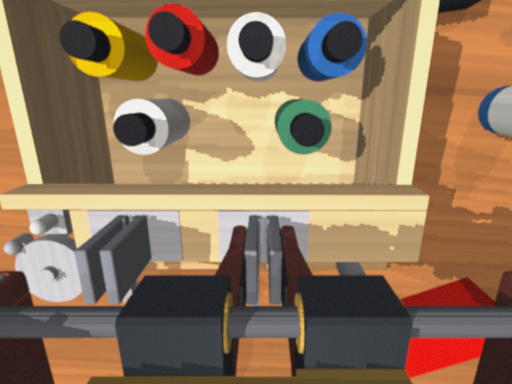

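>>> apply_moves([
  {"claw": 0.1, "x": 0, "y": 0, "z": 0, "rx": 0, "ry": 0, "rz": 0},
  {"claw": 0.1, "x": 0, "y": 0, "z": 0, "rx": 0, "ry": 0, "rz": 0},
])

```text
time_s: 15.25
eef_pos: [0.6461, 0.0722, 0.3253]
eef_rot: [-0.028, 0.027, -0.706, 0.707]
contact_force: [-0.1, -2.1, 6.4]
gripper_width: 0.0168
```

>>> apply_moves([
  {"claw": 0.6, "x": 0, "y": 0, "z": 0, "rx": 0, "ry": 0, "rz": 0},
  {"claw": 0.6, "x": 0, "y": 0, "z": 0, "rx": 0, "ry": 0, "rz": 0},
  {"claw": 0.6, "x": 0, "y": 0, "z": 0, "rx": 0, "ry": 0, "rz": 0},
  {"claw": 0.6, "x": 0, "y": 0, "z": 0, "rx": 0, "ry": 0, "rz": 0},
  {"claw": 0.6, "x": 0, "y": -1, "z": 0, "rx": 0, "ry": 0, "rz": 0},
])

```text
time_s: 15.67
eef_pos: [0.6446, 0.0726, 0.3322]
eef_rot: [0.026, -0.029, 0.707, -0.706]
contact_force: [-0.7, 0.0, -0.6]
gripper_width: 0.0467
```

>>> apply_moves([
  {"claw": 0.6, "x": 0, "y": -3, "z": 0, "rx": 0, "ry": 0, "rz": 0},
  {"claw": 0.6, "x": 0, "y": -4, "z": 0, "rx": 0, "ry": 0, "rz": 0},
  {"claw": 0.6, "x": 1.65, "y": 0, "z": 3, "rx": 0, "ry": 0, "rz": 0},
  {"claw": 0.6, "x": 1.6, "y": 0, "z": 3, "rx": 0, "ry": 0, "rz": 0},
  {"claw": 0.6, "x": 0, "y": 0, "z": 0, "rx": 0, "ry": -6.9, "rz": 0},
])

```text
time_s: 16.08
eef_pos: [0.6162, 0.0065, 0.4058]
eef_rot: [-0.069, 0.069, -0.703, 0.705]
contact_force: [-1.2, -0.1, -0.6]
gripper_width: 0.0526
```

>>> apply_moves([
  {"claw": 0.6, "x": 0, "y": 0, "z": 0, "rx": 0, "ry": -6.9, "rz": 0},
  {"claw": 0.6, "x": 0, "y": 0, "z": 0, "rx": 0, "ry": -6.9, "rz": 0},
  {"claw": 0.6, "x": 0, "y": 0, "z": 0, "rx": 0, "ry": -6.9, "rz": 0},
  {"claw": 0.6, "x": 0, "y": 0, "z": 0, "rx": 0, "ry": -6.9, "rz": 0},
  {"claw": 0.6, "x": 0, "y": 0, "z": 0, "rx": 0, "ry": -6.9, "rz": 0},
])

```text
time_s: 16.5
eef_pos: [0.6178, 0.0102, 0.4049]
eef_rot: [0.278, -0.277, 0.65, -0.65]
contact_force: [-0.4, -0.0, 0.4]
gripper_width: 0.0525
```

>>> apply_moves([
  {"claw": 0.6, "x": 0, "y": 0, "z": 0, "rx": 0, "ry": -6.9, "rz": 0},
  {"claw": 0.6, "x": 0, "y": 0, "z": 0, "rx": 0, "ry": -6.9, "rz": 0},
  {"claw": 0.6, "x": 0, "y": 0, "z": 0, "rx": 0, "ry": -6.9, "rz": 0},
  {"claw": 0.6, "x": 0, "y": 0, "z": 0, "rx": 0, "ry": -6.9, "rz": 0},
  {"claw": 0.6, "x": 0, "y": 0, "z": 0, "rx": 0, "ry": -6.9, "rz": 0},
])

```text
time_s: 16.92
eef_pos: [0.6178, 0.0103, 0.4048]
eef_rot: [-0.458, 0.458, -0.539, 0.539]
contact_force: [0.3, 0.2, 0.2]
gripper_width: 0.0529
```

>>> apply_moves([
  {"claw": 0.6, "x": 0, "y": 0, "z": 0, "rx": 0, "ry": -6.9, "rz": 0},
  {"claw": 0.6, "x": 0, "y": 0, "z": 0, "rx": 0, "ry": -6.9, "rz": 0},
  {"claw": 0.6, "x": 0, "y": 0, "z": 0, "rx": 0, "ry": 0, "rz": 0},
  {"claw": 0.6, "x": 0, "y": 0, "z": 0, "rx": 0, "ry": 0, "rz": 0},
  {"claw": 0.6, "x": 0, "y": 0, "z": 0, "rx": 0, "ry": 0, "rz": 0},
])

```text
time_s: 17.33
eef_pos: [0.6179, 0.0102, 0.4045]
eef_rot: [0.517, -0.517, 0.482, -0.482]
contact_force: [0.2, -0.6, -0.7]
gripper_width: 0.0522
```

```bash
python3 - <<'E'
from h import *
plan([.6187,.0099,.168],4.6)
a=dict(np.load('w8.npz'));b=dict(np.load('w9.npz'))
print('hinge disc',tri([a,b],[np.array((91,190))/2.8+[120,100],np.array((208,271))/2.6+[140,100]]))
c=cam('wrist','w15.png');np.savez('w15.npz',**{k:c[k] for k in 'KRt'})
E
```

```text
t 17.33 eef [0.6179 0.0102 0.4045] grasp pt [0.6179 0.0103 0.2415] jaw 3.97 q6 -0.165 w 0.0522 F [ 0.2 -0.6 -0.7]
 target [0.6187 0.0099 0.331 ] shift now axes cm [0.04 7.35 0.08] rot [-0.01 -0.63 -0.01] or [ 1.0000e-02  1.7937e+02 -2.0000e-02] shift goal axes [0.04 7.35 0.08]
hinge disc (array([0.60123572, 0.21445231, 0.12292375]), np.float64(0.00012194715729728367))
```

View pics/w15.png

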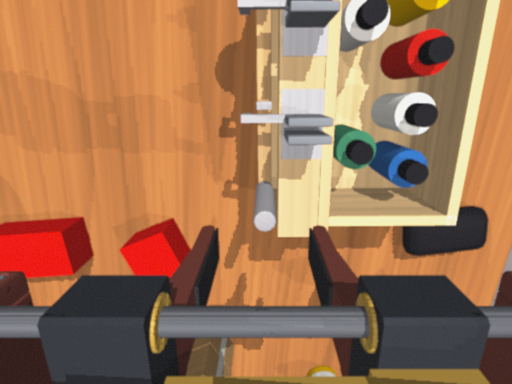

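>>> apply_moves([
  {"claw": 0.6, "x": 0, "y": 2.5, "z": 0.1, "rx": 0, "ry": -0.6, "rz": 0},
  {"claw": 0.6, "x": 0, "y": 2, "z": 0, "rx": 0, "ry": 0, "rz": 0},
  {"claw": 0.6, "x": 0, "y": 1.8, "z": 0, "rx": 0, "ry": 0, "rz": 0},
  {"claw": 0.6, "x": 0, "y": 1, "z": 0, "rx": 0, "ry": 0, "rz": 0},
  {"claw": 0.6, "x": 0, "y": 0, "z": 0, "rx": 0, "ry": 0, "rz": 0},
])

```text
time_s: 17.8
eef_pos: [0.6179, 0.0103, 0.3288]
eef_rot: [-0.519, 0.521, -0.48, 0.478]
contact_force: [-0.8, -0.4, -0.1]
gripper_width: 0.0526
```

```bash
python3 - <<'E'
from h import *
plan([.6187,.0099,.168],4.6)
print(onz(dict(np.load('w15.npz')),[(265,219)],.19))
c=cam('wrist','w16.png')
E
```

```text
t 17.8 eef [0.6179 0.0103 0.3288] grasp pt [0.6172 0.0104 0.1658] jaw 4.69 q6 -0.177 w 0.0526 F [-0.8 -0.4 -0.1]
 target [0.6187 0.0099 0.331 ] shift now axes cm [ 0.05 -0.22  0.08] rot [ 0.25  0.09 -0.05] or [-8.0000e-02 -1.7991e+02 -4.0000e-01] shift goal axes [ 0.05 -0.22  0.08]
[[0.61899837 0.01155857 0.19      ]]
```

View pics/w16.png

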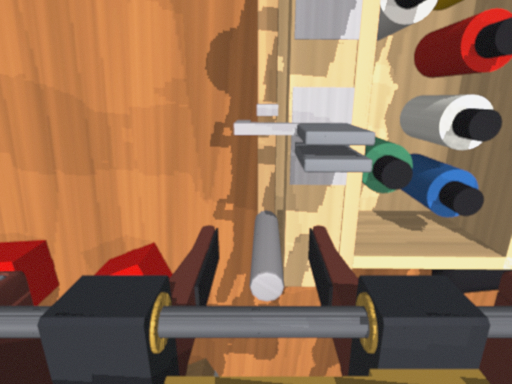

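>>> apply_moves([
  {"claw": 0, "x": 0, "y": 0, "z": 0.1, "rx": 0, "ry": 0, "rz": 0},
  {"claw": 0, "x": 0, "y": 0, "z": 0, "rx": 0, "ry": 0, "rz": 0},
  {"claw": 0, "x": 0, "y": 0, "z": 0, "rx": 0, "ry": 0, "rz": 0},
  {"claw": 0, "x": 0, "y": 0, "z": 0, "rx": 0, "ry": 0, "rz": 0},
  {"claw": 0, "x": 0, "y": 0, "z": 0, "rx": 0, "ry": 0, "rz": 0},
], grip_force=35)

```text
time_s: 18.27
eef_pos: [0.6201, 0.0103, 0.3319]
eef_rot: [0.521, -0.52, 0.478, -0.479]
contact_force: [-0.6, -0.6, -0.2]
gripper_width: 0.0228
```

>>> apply_moves([
  {"claw": 0, "x": 0, "y": 0, "z": 0, "rx": 0, "ry": 0, "rz": 0},
  {"claw": 0, "x": 0, "y": 0, "z": 0, "rx": 0, "ry": 0, "rz": 0},
  {"claw": 0, "x": 0, "y": 0, "z": 0, "rx": 0, "ry": 0, "rz": 0},
])

```text
time_s: 18.52
eef_pos: [0.6197, 0.0103, 0.3315]
eef_rot: [-0.52, 0.52, -0.479, 0.479]
contact_force: [-1.5, 0.1, 4.4]
gripper_width: 0.0156
```

```bash
python3 - <<'E'
from h import *
plan([.6187,.0099,.168],4.6)
s,e,R=pose(); g=(e+R[:,1]*.163)[:2]; h=np.array([.6018,.2143]); print(np.linalg.norm(g-h), np.degrees(np.arctan2(*(g-h)[::-1])))
E
```

```text
t 18.52 eef [0.6197 0.0103 0.3315] grasp pt [0.6197 0.0103 0.1685] jaw 4.77 q6 -0.178 w 0.0156 F [-1.5  0.1  4.4]
 target [0.6187 0.0099 0.331 ] shift now axes cm [ 0.03  0.05 -0.1 ] rot [0.01 0.17 0.  ] or [ 1.0000e-02 -1.7983e+02 -1.0000e-02] shift goal axes [ 0.03  0.05 -0.1 ]
0.20479401437213038 -84.98774501329243
```

>>> apply_moves([
  {"claw": 0, "x": -0.02, "y": 0, "z": -0.72, "rx": 0, "ry": 2, "rz": 0},
  {"claw": 0, "x": -0.05, "y": 0, "z": -1.43, "rx": 0, "ry": 4, "rz": 0},
  {"claw": 0, "x": -0.05, "y": 0, "z": -1.43, "rx": 0, "ry": 4, "rz": 0},
  {"claw": 0, "x": -0.05, "y": 0, "z": -1.43, "rx": 0, "ry": 4, "rz": 0},
  {"claw": 0, "x": -0.05, "y": 0, "z": -1.43, "rx": 0, "ry": 4, "rz": 0},
])

```text
time_s: 18.93
eef_pos: [0.5558, 0.0151, 0.3316]
eef_rot: [-0.439, 0.438, -0.555, 0.555]
contact_force: [0.6, 1.0, 3.0]
gripper_width: 0.0154
```

```bash
cat >> h.py <<'E'
def arc():
    s,e,R=pose(); g=(e+R[:,1]*.163); h=np.array([.6018,.2143]); d=g[:2]-h
    print('t',round(s['time_s'],2),'g',g.round(4),'r',np.linalg.norm(d).round(4),'ang',np.degrees(np.arctan2(d[1],d[0])).round(2),'jaw-90',(np.degrees(np.arctan2(R[1,2],R[0,2]))-90).round(2),'F',np.round(s['contact_force'],1),'w',round(s['gripper_width'],4),'q6',s['q'][5].round(2))
E
python3 -c "
from h import *
arc()"
```

```text
t 18.93 g [0.5561 0.0151 0.1686] r 0.2044 ang -102.92 jaw-90 -103.45 F [0.6 1.  3. ] w 0.0154 q6 0.14
```

>>> apply_moves([
  {"claw": 0, "x": -0.05, "y": 0, "z": -1.43, "rx": 0, "ry": 4, "rz": 0},
  {"claw": 0, "x": -0.05, "y": 0, "z": -1.43, "rx": 0, "ry": 4, "rz": 0},
  {"claw": 0, "x": -0.05, "y": 0, "z": -1.43, "rx": 0, "ry": 4, "rz": 0},
  {"claw": 0, "x": -0.05, "y": 0, "z": -1.43, "rx": 0, "ry": 4, "rz": 0},
  {"claw": 0, "x": -0.05, "y": 0, "z": -1.43, "rx": 0, "ry": 4, "rz": 0},
])

```text
time_s: 19.35
eef_pos: [0.4912, 0.0429, 0.3318]
eef_rot: [-0.336, 0.334, -0.621, 0.624]
contact_force: [7.7, -3.3, -4.6]
gripper_width: 0.0157
```

```bash
python3 -c "
from h import *
arc()
cam('wrist','w17.png')"
```

```text
t 19.35 g [0.492  0.0428 0.1688] r 0.2037 ang -122.63 jaw-90 -123.42 F [ 7.7 -3.3 -4.6] w 0.0157 q6 0.53
```

View pics/w17.png

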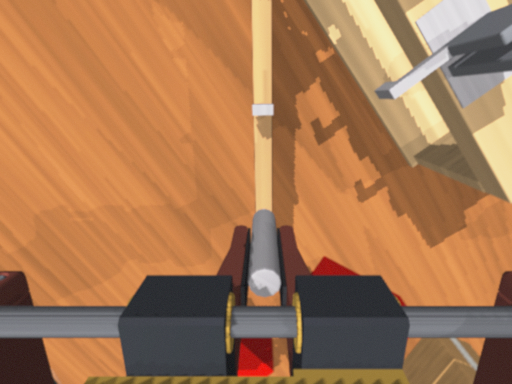

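The gate follows, its post at (265,270) held between the fingers. Carry on.

>>> apply_moves([
  {"claw": 0, "x": -0.05, "y": 0, "z": -1.43, "rx": 0, "ry": 4, "rz": 0},
  {"claw": 0, "x": -0.05, "y": 0, "z": -1.43, "rx": 0, "ry": 4, "rz": 0},
  {"claw": 0, "x": -0.05, "y": 0, "z": -1.43, "rx": 0, "ry": 4, "rz": 0},
  {"claw": 0, "x": -0.05, "y": 0, "z": -1.43, "rx": 0, "ry": 4, "rz": 0},
  {"claw": 0, "x": -0.05, "y": 0, "z": -1.43, "rx": 0, "ry": 4, "rz": 0},
])

```text
time_s: 19.82
eef_pos: [0.4386, 0.0921, 0.3315]
eef_rot: [-0.223, 0.222, -0.671, 0.671]
contact_force: [0.9, -0.3, 0.1]
gripper_width: 0.0153
```

```bash
python3 -c "
from h import *
arc()"
```

```text
t 19.82 g [0.4388 0.0921 0.1685] r 0.2038 ang -143.14 jaw-90 -143.37 F [ 0.9 -0.3  0.1] w 0.0153 q6 0.98
```

>>> apply_moves([
  {"claw": 0, "x": -0.05, "y": 0, "z": -1.43, "rx": 0, "ry": 4, "rz": 0},
  {"claw": 0, "x": -0.05, "y": 0, "z": -1.43, "rx": 0, "ry": 4, "rz": 0},
  {"claw": 0, "x": -0.05, "y": 0, "z": -1.43, "rx": 0, "ry": 4, "rz": 0},
  {"claw": 0, "x": -0.05, "y": 0, "z": -1.43, "rx": 0, "ry": 4, "rz": 0},
  {"claw": 0, "x": -0.05, "y": 0, "z": -1.43, "rx": 0, "ry": 4, "rz": 0},
])

```text
time_s: 20.23
eef_pos: [0.4066, 0.156, 0.3315]
eef_rot: [-0.103, 0.102, -0.7, 0.7]
contact_force: [0.7, -0.9, 1.5]
gripper_width: 0.0155
```

>>> apply_moves([
  {"claw": 0, "x": -0.05, "y": 0, "z": -1.43, "rx": 0, "ry": 4, "rz": 0},
  {"claw": 0, "x": -0.05, "y": 0, "z": -1.43, "rx": 0, "ry": 4, "rz": 0},
  {"claw": 0, "x": -0.03, "y": 0, "z": -1.07, "rx": 0, "ry": 3, "rz": 0},
  {"claw": 0, "x": 0, "y": 0, "z": 0, "rx": 0, "ry": 0, "rz": 0},
  {"claw": 0, "x": 0, "y": 0, "z": 0, "rx": 0, "ry": 0, "rz": 0},
])

```text
time_s: 20.65
eef_pos: [0.3992, 0.1943, 0.3315]
eef_rot: [-0.037, 0.037, -0.706, 0.706]
contact_force: [-0.1, -1.5, 4.1]
gripper_width: 0.0155
```

>>> apply_moves([
  {"claw": 0, "x": 0, "y": 0, "z": 0, "rx": 0, "ry": 0, "rz": 0},
  {"claw": 0, "x": 0, "y": 0, "z": 0, "rx": 0, "ry": 0, "rz": 0},
  {"claw": 0, "x": 0, "y": 0, "z": 0, "rx": 0, "ry": 0, "rz": 0},
])

```text
time_s: 20.9
eef_pos: [0.3993, 0.1935, 0.3315]
eef_rot: [0.036, -0.036, 0.706, -0.706]
contact_force: [-0.0, -0.3, 4.4]
gripper_width: 0.0152
```

```bash
python3 -c "
from h import *
arc()
cam('wrist','w18.png');cam('scene','s18.png')
c=cam('top'); cv2.imwrite('pics/t18.png',cv2.resize(c['f'][90:280,130:420],None,fx=2.7,fy=2.7,interpolation=cv2.INTER_CUBIC)[:,:,::-1])
arc()"
```

```text
t 20.9 g [0.3994 0.1935 0.1685] r 0.2035 ang -174.13 jaw-90 -174.15 F [-0.  -0.3  4.4] w 0.0152 q6 1.76
t 21.05 g [0.3994 0.1934 0.1685] r 0.2035 ang -174.11 jaw-90 -174.17 F [ 0.5 -1.2  4.7] w 0.0155 q6 1.76
```

View pics/w18.png

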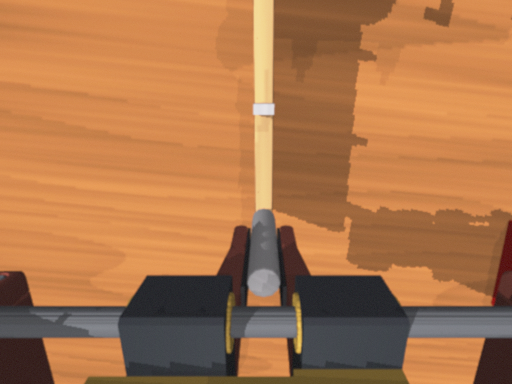

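View pics/s18.png

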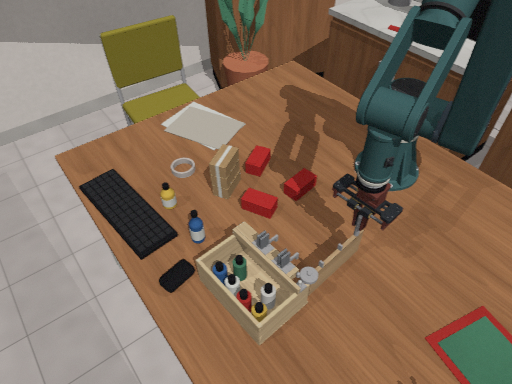

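View pics/t18.png

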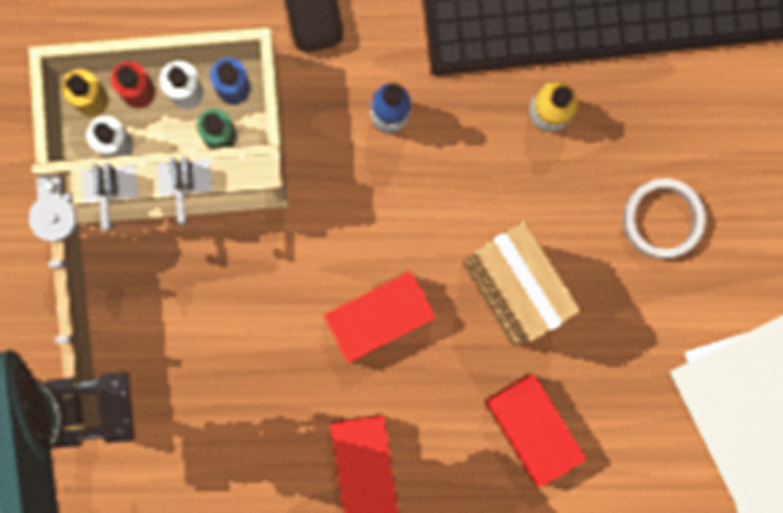

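```bash
python3 -c "
from h import *
print(manip.hand_in()); arc()"
```

```text
the job is handed in; nothing more can be done
None
the job is handed in; nothing more can be done
```

The whole job is done and handed in at about 21 s of the 67 s allowed. No verdict was reported.

- **Carton:** It stands on the column and was let go. Its measured top centre is (0.530, -0.288), yaw 31.1°, about 1 mm and 0.3° off the column as I measured it before. The last pictures still show the three cartons in one stack.
- **Catches:** I squeezed the hinge-side catch first and then the post-side one. The finger opening ended at about 17 mm for each, against 18 mm fully home. The last top view shows both still closed.
- **Gate:** The arm holds it by the post with a 35 N grip. The post has turned about 89° (roughly 1.55 rad) from shut and stood still over the last readings, with the finger opening at 15.5 mm.
- **Bystanders:** In the last pictures the two bottles, the tape roll and the foot of the column look unmoved. I did not measure their positions again.

No check failed. Small disagreements:
- Wrist-camera and top-view heights of some carton corners differed by up to about 1 cm from the stated height. The face centres agreed to 1–2 mm.
- The post gripped at 15.5 mm and the catches at about 17 mm, slightly under their nominal 16 mm and 18 mm.

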